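# Change the ribbon winder over to low spools and zero its counter

## Task

Change the ribbon winder over for the next job: lift the tall spools of the last job off its splined spindles and stand them upright in the wooden tray, and push each low empty spool from the table onto a spindle of its own, rocking it until the teeth mesh and it slides fully home flat on the drive plate. Turn the counter's reset knob back to its zero stop. Leave the lens, ring box, dish, perfume bottle and everything else where they are.

Things in the scene. Friction and masses are not known exactly. Their poses are not given: they have to be found in the camera images.
- winder: Three-spindle ribbon winder, a grey bench machine fixed to the table, 150 mm deep (x), 460 mm long (y), deck 60 mm high. Origin: centre of its footprint at table height; x to its back, y along the spindles towards the counter, z up. Spindles 1, 2, 3 at y = -165, -55, 55 mm (brake on, they do not turn), counter at y = 170 mm. Thin ribbon guides, tops 97 mm high, stand 66 mm behind the spindles.
- spindle1_seat (a point): Seat of spindle 1: centre of its 48 mm drive plate, 64 mm above the table, where a spool's underside rests when home; axes as the winder's. Steel splined shaft on it: 24 mm core, six square-ended teeth 6 mm wide, 30 mm tall, 32 mm over the teeth, at 0, 60, 120.. degrees from x; above them 4 mm of plain core and an 8 mm cone to 13 mm across (tip 42 mm above the seat).
- spindle2_seat (a point): Seat of spindle 2, the middle one, the same as spindle 1.
- spindle3_seat (a point): Seat of spindle 3, the one nearest the counter, the same as spindle 1.
- spool_a_mid (a point): Centre, half-way up, of a low empty spool: white plastic, round 64 mm flanges, 30 mm tall, about 50 g, upright on the table (may be absent). z is its axis. Bore: six inward teeth 4.4 mm wide, 26 mm between tips, at 30, 90.. degrees from x; it meshes with x a multiple of 60 (+-6) degrees from the winder's, else it stays 30 mm too high. The rim has 12 faint flats that may turn it up to 15 degrees in a grasp.
- spool_b_mid (a point): Centre, half-way up, of another low empty spool, the same as spool_a (may be absent).
- spool_c_mid (a point): Centre, half-way up, of another low empty spool, the same as spool_a (may be absent).
- tall_a_mid (a point): Centre, half-way up, of a tall empty spool: like the low ones (64 mm flanges, the same bore) but 46 mm tall, about 70 g; at first fully home on spindle 1 (may be absent). z is its axis.
- tall_b_mid (a point): Centre, half-way up, of a tall empty spool: like the low ones (64 mm flanges, the same bore) but 46 mm tall, about 70 g; at first fully home on spindle 2 (may be absent). z is its axis.
- tall_c_mid (a point): Centre, half-way up, of a tall empty spool: like the low ones (64 mm flanges, the same bore) but 46 mm tall, about 70 g; at first fully home on spindle 3 (may be absent). z is its axis.
- tray_in (a point): Centre of the inner floor, 6 mm above the table, of a wooden tray, 250 mm (its x) by 160 mm (its y) outside with 6 mm walls 24 mm high over all. Fixed to the table.
- counter (a joint): The turns counter's reset knob, in rad: 0 at the zero stop (pointer towards the winder's front, -x), growing clockwise seen from above up to 4.6. It turns with light friction (0.04 N m), stays where it is left, and comes to a firm stop at zero.
- counter_grip (a point): On the counter knob's axis, in the middle of its upright bar grip: black, 36 mm long, 12 mm thick, 22 mm tall, its top 11 mm above this point and 115 mm above the table. x runs along the bar and turns with the knob (at zero it is parallel to the winder's x); the pointer is at the -x end.
- lens: A spare lens standing upright, 70 mm across, 92 mm tall, a bystander. Origin: centre of its underside.
- ring_box: An open black ring box with two rings, 62 mm square, 34 mm tall, a bystander. Origin: centre of its underside.
- dish: A shallow white dish, 92 mm across, 12 mm tall, a bystander. Origin: centre of its underside.
- perfume: A perfume bottle, 36 by 56 mm, 102 mm tall, a bystander. Origin: centre of its underside.
Things that resemble listed ones, but are neither listed nor needed, are in the scene too. Leave any green or turquoise look-alike of the part that bears tall_b_mid alone.

How it is judged (in metres and radians):
At the end, for the whole second after the job is handed in: Each low spool present is on a spindle of its own, within 6 mm of its axis and 4 mm of the drive plate, tilt under 0.1 rad. Each tall spool present stands in the tray, tilt under 0.15 rad. The counter knob is within 0.09 rad of zero. All spools are at rest (((horizontal distance between spool_a_mid and spindle1_seat below 0.006 m and z of spool_a_mid in the frame of spindle1_seat between 0.011 and 0.019 m and angle between spool_a_mid's own z axis and vertical below 0.1 rad) or (horizontal distance between spool_a_mid and spindle2_seat below 0.006 m and z of spool_a_mid in the frame of spindle2_seat between 0.011 and 0.019 m and angle between spool_a_mid's own z axis and vertical below 0.1 rad) or (horizontal distance between spool_a_mid and spindle3_seat below 0.006 m and z of spool_a_mid in the frame of spindle3_seat between 0.011 and 0.019 m and angle between spool_a_mid's own z axis and vertical below 0.1 rad)) and ((horizontal distance between spool_b_mid and spindle1_seat below 0.006 m and z of spool_b_mid in the frame of spindle1_seat between 0.011 and 0.019 m and angle between spool_b_mid's own z axis and vertical below 0.1 rad) or (horizontal distance between spool_b_mid and spindle2_seat below 0.006 m and z of spool_b_mid in the frame of spindle2_seat between 0.011 and 0.019 m and angle between spool_b_mid's own z axis and vertical below 0.1 rad) or (horizontal distance between spool_b_mid and spindle3_seat below 0.006 m and z of spool_b_mid in the frame of spindle3_seat between 0.011 and 0.019 m and angle between spool_b_mid's own z axis and vertical below 0.1 rad)) and ((horizontal distance between spool_c_mid and spindle1_seat below 0.006 m and z of spool_c_mid in the frame of spindle1_seat between 0.011 and 0.019 m and angle between spool_c_mid's own z axis and vertical below 0.1 rad) or (horizontal distance between spool_c_mid and spindle2_seat below 0.006 m and z of spool_c_mid in the frame of spindle2_seat between 0.011 and 0.019 m and angle between spool_c_mid's own z axis and vertical below 0.1 rad) or (horizontal distance between spool_c_mid and spindle3_seat below 0.006 m and z of spool_c_mid in the frame of spindle3_seat between 0.011 and 0.019 m and angle between spool_c_mid's own z axis and vertical below 0.1 rad)) and x of tall_a_mid in the frame of tray_in between -0.1 and 0.1 m and y of tall_a_mid in the frame of tray_in between -0.06 and 0.06 m and z of each of tall_a_mid, tall_b_mid, tall_c_mid in the frame of tray_in below 0.03 m and angle between each of tall_a_mid, tall_b_mid, tall_c_mid's own z axis and vertical below 0.15 rad and x of tall_b_mid in the frame of tray_in between -0.1 and 0.1 m and y of tall_b_mid in the frame of tray_in between -0.06 and 0.06 m and x of tall_c_mid in the frame of tray_in between -0.1 and 0.1 m and y of tall_c_mid in the frame of tray_in between -0.06 and 0.06 m and value of joint counter below 0.09 rad and linear speed of each of spool_a, spool_b, spool_c, tall_a, tall_b, tall_c below 0.03 m/s); the robot touches nothing.
It fails at once if The lens, ring box, dish or perfume bottle is pushed more than 30 mm from its place or knocked over (distance of any of lens, ring_box, dish, perfume from where it was at the start of the episode above 0.03 m or angle between any of lens, ring_box, dish, perfume's own z axis and vertical above 0.5 rad).
Of spool_a, spool_b, spool_c only 2 to 3 are there at a start; the rules pass over those that are not, and their reading is None.
Of tall_a, tall_b, tall_c only 2 to 3 are there at a start; the rules pass over those that are not, and their reading is None.
At some moment in a run one of spool_a, spool_b, spool_c may be knocked a few centimetres aside while the robot is not near it.
Once in a run the grip may slacken for a moment while it holds something.
It also fails if it takes over 210 s, if anything falls off the work surface, if the arm or the gripper's body presses on something with over 40 N, if the wrist force passes 120 N, or if a joint passes its speed limit or range.

## Robot

A 6-joint arm with a two-finger parallel gripper is mounted at the origin on the work surface. World frame = base frame: x ahead of the robot, y to its left, z up, the work surface at z = 0. Lengths are in m, angles in degrees, forces in N, time in s.
With the tool pointing down it reaches from about 0.325 to 0.925 m from the base axis. Payload 3.1 kg.
Tool frame: the origin (TCP) lies at the very end of the fingers, on their centre line; the grasp point (between the pads) lies 19 mm behind it (ctrl.grasp_offset is the distance from the TCP to the grasp point, in m); z points along the fingers, y is the direction in which the jaws open and shut (so a half turn about z gives the same grasp; the last joint's range is limited). The gripper opens to 85 mm and grips with 20 to 120 N. Pads are 22 mm wide; open, the fingers measure 114 mm over their backs; the gripper's body (76 mm by 85 mm) begins 54 mm behind the grasp point. The pads swing forward as they close: fully open they stand 13 mm farther back than shut.
Start: joints at [69.374, 12.427, 92.441, -0, 75.132, -6.429], TCP at [0.153, 0.606, 0.231] pointing down, gripper open.
Joint ranges: [-157.48, 157.48], [-44.54, 120.13], [17.64, 146.25], [-64.5, 244.5], [7.68, 150.69], [-147.95, 147.95]. Speed limits (degrees/s): [159.86, 159.86, 180, 180, 180, 180].

## Interface

Orientations are given as a 3x3 rotation matrix whose columns are the frame's x, y, z axes.
In Python, from plant import ctrl gives the robot as it stands.
- The arm moves only by the tool move_arm, never from a script. Its argument "increments" is a list of rows, each a list of 2 entries, a list of its own where there are three numbers: the shift along the tool's x, y, z in units of 40 cm (1.0 is 40 cm), then the turn about the tool's z in units of pi/2 rad (1.0 is pi/2 rad). A call has 1 to 10 rows; each row is the pose to reach, as a shift and turn from the pose measured when the call began, along the tool's axes at that moment; what a row does not reach only later rows make up. A row lasts 1/10 s, in which the tool goes at most 50 mm and 8.59 degrees, less where a joint would pass 70% of its speed; a pose out of reach is approached as far as the arm can. A call with a number of a shift or a turn outside -1 to 1 is refused whole. A call with a gripper value outside its range is refused whole. "grip" is the gripper's target within -1 to 1 (shut at 1, half-way at 0, fully open at -1), set as the call begins (left out, the last holds). The fingers move at their own pace and stop on an object; "grip_force" is the grip in N (left out, the last holds). Time passes only in rows, so rows that repeat a pose let the fingers close. It gives the time, the measured TCP pose, the force and the opening at its end, in the units of the state.
- ctrl.read_state(): the state, without advancing time (a new reading comes with each control period).
- ctrl.read_camera(name): name is "scene" or "top"; returns a dict with "color" (384x512x3 uint8, red, green, blue), "fx", "fy", "cx", "cy" (pixels), "D" ([k1, k2, p1, p2, k3] as OpenCV has them; the pictures are not rectified), "rvec" (rotation vector, rad) and "tvec" (3), from world to camera coordinates, as OpenCV has them. Camera axes: x right, y down, z forward; pixel columns grow to the right and rows downward; lengths in m; the calibration is good to about 2 mm. A picture is of the moment at which its call begins. There is no depth.
- ctrl.sign_off(): hands the job in, once; it reports no verdict.
The state is a dict: "clock": time; "qpos": joint angles; "qd": joint speeds; "tau": joint torques, N m; "eef_pos": TCP position; "tool_rot": TCP orientation; "contact_force": force on the tool from outside, world axes, zero at the start; "torque": the same for the moment, N m; "opening": finger opening in m.
Only numpy, scipy, OpenCV 4.12 (cv2) and the standard library are available. Lean on these libraries where they do the work, as an engineer would, in place of code of your own. Each camera call takes 0.05 s, during which the arm holds its last target.

## Working session

There is one attempt and no reset: what is moved stays moved. The work goes in short steps, Python scripts to look and compute and a tool call to move; the robot and the scene stay as the last step left them, time stands still between calls to the robot, and variables do not carry over. Pictures are saved under pics/ and viewed, and the job is handed in when it is done.

Besides the shell and the picture viewer there is one more tool, called after "Call:" by a JSON object that holds its "fn" and its "kwargs", one argument or row to a line. move_arm: Moves the arm, as the interface text tells. Shifts and turns lie within -1 to 1; 1 stands for 40 cm of shift or pi/2 rad of turn. Its arguments: {"type":"object","properties":{"increments":{"type":"array","items":{"type":"array"}},"grip":{"type":"number"},"grip_force":{"type":"number"}},"required":["increments"]}

```bash
ls; mkdir -p pics
cat > h.py <<'E'
import numpy as np, cv2
from plant import ctrl
def cam(n,save=None):
    c=ctrl.read_camera(n)
    c['K']=np.array([[c['fx'],0,c['cx']],[0,c['fy'],c['cy']],[0,0,1.]])
    c['R']=cv2.Rodrigues(np.array(c['rvec'],float))[0]; c['t']=np.array(c['tvec'],float).reshape(3); c['Dv']=np.array(c['D'],float)
    c['o']=-c['R'].T@c['t']
    if save: cv2.imwrite(f'pics/{save}.png',c['color'][:,:,::-1])
    return c
def ray(c,p):
    u=cv2.undistortPoints(np.array(p,float).reshape(-1,1,2),c['K'],c['Dv']).reshape(-1,2)
    d=np.c_[u,np.ones(len(u))]@c['R']
    return d/np.linalg.norm(d,axis=1)[:,None]
def onz(c,p,z):
    d=ray(c,p); return c['o']+d*((z-c['o'][2])/d[:,2])[:,None]
def proj(c,P):
    return cv2.projectPoints(np.array(P,float).reshape(-1,3),np.array(c['rvec'],float),c['t'],c['K'],c['Dv'])[0].reshape(-1,2)
def tri(c1,p1,c2,p2):
    d1=ray(c1,[p1])[0];d2=ray(c2,[p2])[0]
    A=np.c_[d1,-d2]; s=np.linalg.lstsq(A,c2['o']-c1['o'],rcond=None)[0]
    a=c1['o']+s[0]*d1;b=c2['o']+s[1]*d2
    return (a+b)/2,np.linalg.norm(a-b)
E
python3 - <<'E'
from h import *
for n in('scene','top'):
    c=cam(n,n+'0'); print(n,c['o'].round(3),c['R'].round(2).tolist(),c['fx'],c['D'])
    cv2.imwrite(f'pics/{n}0b.png',cv2.resize(c['color'][:,:,::-1],(800,600),interpolation=cv2.INTER_CUBIC))
print(ctrl.read_state())
E
```

```text
pics
scene [1.45  0.66  0.814] [[-0.56, 0.83, -0.01], [0.48, 0.32, -0.82], [-0.68, -0.47, -0.57]] 431.61860453513145 [-0.10401244  0.          0.          0.          0.        ]
top [0.45  0.04  1.209] [[-0.01, -1.0, -0.0], [-0.99, 0.01, -0.13], [0.13, 0.0, -0.99]] 413.4680376216892 [-0.0398273  0.         0.         0.         0.       ]
{'clock': 0.1, 'qpos': array([ 6.93756912e+01,  1.24734399e+01,  9.25211820e+01,  1.88748340e-03,
        7.51315476e+01, -6.42775361e+00]), 'qd': array([ 0.04919287, -0.05212768, -0.13475163, -0.09418081, -0.00659582,
       -0.0610388 ]), 'tau': array([-3.21063262e-04, -3.98067534e+01, -3.04974532e+01, -2.11507640e-04,
        4.14726659e-03, -1.77572934e-05]), 'eef_pos': array([0.15297797, 0.60522395, 0.23007067]), 'tool_rot': array([[-9.69457903e-01,  2.45256448e-01, -8.05454346e-04],
       [ 2.45257613e-01,  9.69455776e-01, -2.04972653e-03],
       [ 2.78143719e-04, -2.18466739e-03, -9.99997575e-01]]), 'contact_force': array([ 0.17536862, -0.2292069 ,  0.41279364]), 'torque': array([-0.06958209,  0.04216231, -0.02586437]), 'opening': 0.0852201551270795}
```

View pics/scene0b.png

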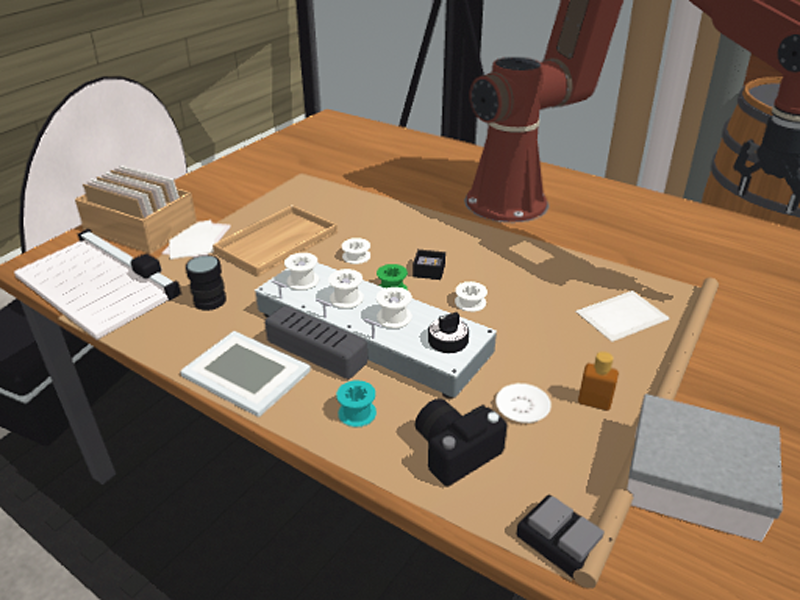

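View pics/top0b.png

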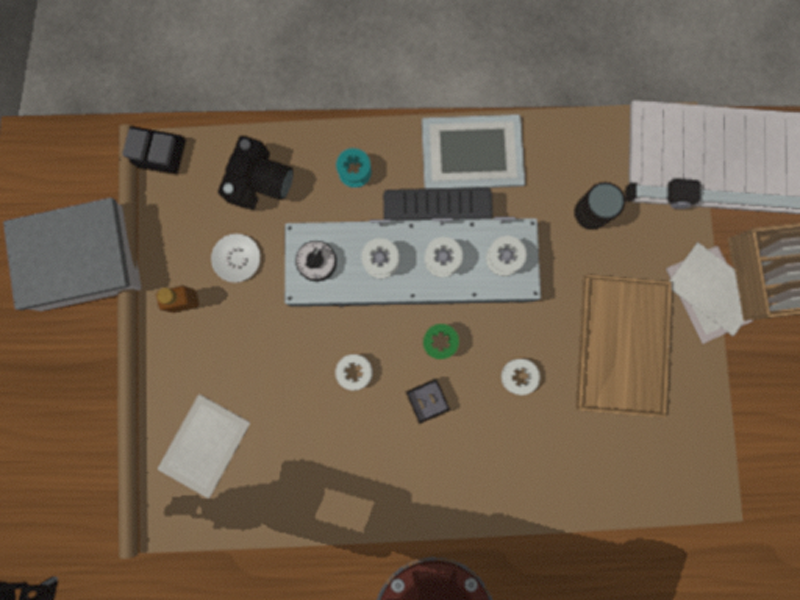

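The pictures, at 800 px scale: in the top view three white tall spools stand on the winder at (380,258), (443,257) and (507,255). Two white low spools are on the table at (353,372) and (520,377), the tray is at (626,345), and the knob is at (316,260). The green (441,341) and turquoise (353,167) look-alikes are to be left alone. Next I'll enlarge the crops.

Run:
```python
from h import *
c=cam('top');s=cam('scene')
np.save('top0.npy',c['color']);np.save('scene0.npy',s['color'])
im=c['color'][125:275,170:440][:,:,::-1]
cv2.imwrite('pics/topcrop.png',cv2.resize(im,None,fx=2.96,fy=2.96,interpolation=cv2.INTER_CUBIC))
im=s['color'][130:280,120:340][:,:,::-1]
cv2.imwrite('pics/scenecrop.png',cv2.resize(im,None,fx=3.6,fy=3.6,interpolation=cv2.INTER_CUBIC))
for n,cc,lo in(('top',c,130),('scene',s,150)):
    g=cc['color'].astype(int); m=((g.min(2)>lo)&(g.max(2)-g.min(2)<40)).astype(np.uint8)
    k,l,st,ce=cv2.connectedComponentsWithStats(m)
    print(n,[(i,st[i].tolist(),ce[i].round(1).tolist()) for i in range(1,k) if 100<st[i][4]<900])
```

```text
top [(5, [135, 150, 31, 30, 725], [150.3, 164.5]), (12, [215, 227, 23, 23, 313], [225.8, 237.8]), (13, [321, 230, 24, 23, 339], [332.5, 240.9])]
scene [(8, [136, 82, 40, 21, 124], [155.2, 92.0]), (19, [104, 141, 43, 25, 610], [125.2, 153.2]), (21, [219, 152, 18, 17, 252], [227.6, 160.1]), (31, [291, 180, 21, 19, 313], [301.0, 189.1]), (36, [317, 245, 36, 26, 688], [334.5, 257.5])]
```

View pics/topcrop.png

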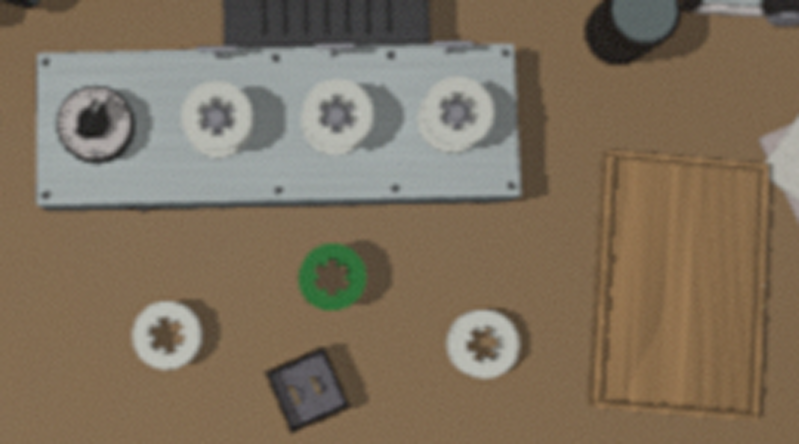

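View pics/scenecrop.png

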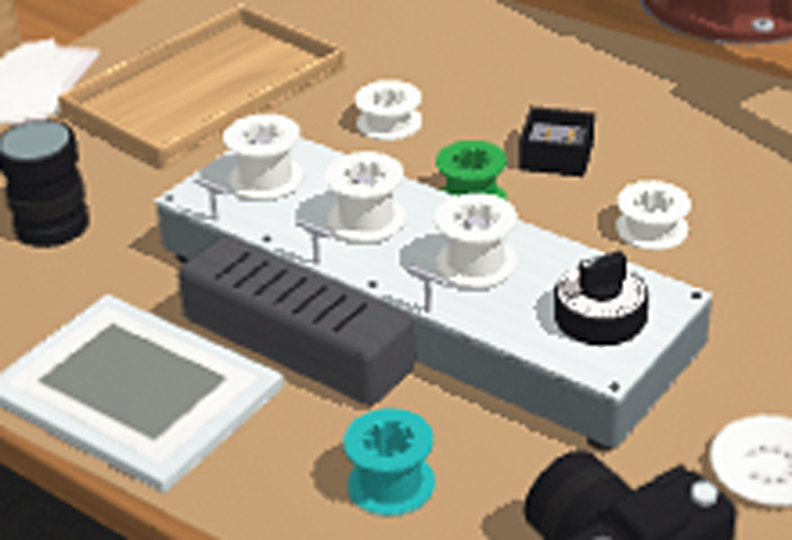

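The crops show the two plain white low spools at (167,335) and (484,344), the white tall ones on all three spindles, and the knob with its pointer side unclear. Next I'll measure these in both views.

Run:
```python
from h import *
c=cam('top');s=cam('scene')
T=lambda p:np.array(p)/2.963+[170,125]-0.33
S=lambda p:np.array(p)/3.6+[120,130]-0.36
obj={'t1':((457,113),(262,132)),'t2':((337,116),(365,173)),'t3':((218,118),(475,214)),'lowL':((167,335),(654,202)),'lowR':((484,344),(389,97))}
for k,(a,b) in obj.items():
    P,g=tri(c,T(a),s,S(b)); print(k,P.round(4),'gap',round(g,4), onz(c,[T(a)],.110 if k[0]=='t' else .03)[0].round(4),onz(s,[S(b)],.110 if k[0]=='t' else .03)[0].round(4))
# deck corners
d=onz(c,[T(p) for p in((38,53),(513,44),(521,199),(37,206))],.06); print(d.round(4))
print('tray',onz(c,[T(p) for p in((607,152),(770,165),(762,412),(595,404))],.024).round(4))
# refined circles via centroid of whiteness, top
g=c['color'].astype(int)
for k,(a,b) in obj.items():
    x,y=T(a).round().astype(int); r=17
    roi=g[y-r:y+r+1,x-r:x+r+1]
    m=((roi[:,:,0]-roi[:,:,2]>-8)&(roi.min(2)>120)).astype(np.uint8)
    m=((roi.min(2)>(125))&(roi[:,:,2]-roi[:,:,0]<12)).astype(np.uint8) 
    cn,_=cv2.findContours(m,0,2); cn=max(cn,key=cv2.contourArea); (u,v),rad=cv2.minEnclosingCircle(cn); M=cv2.moments(cn)
    u2,v2=M['m10']/M['m00'],M['m01']/M['m00']
    z=.110 if k[0]=='t' else .03
    print(k,(u+x-r,v+y-r),rad,(u2+x-r,v2+y-r),onz(c,[(u2+x-r,v2+y-r)],z)[0].round(4),T(a))
```

```text
t1 [ 0.6431 -0.131   0.1121] gap 0.0 [ 0.6435 -0.1314  0.11  ] [ 0.6407 -0.1334  0.11  ]
t2 [ 0.6417 -0.0217  0.11  ] gap 0.0008 [ 0.6419 -0.0221  0.11  ] [ 0.6415 -0.0214  0.11  ]
t3 [0.6409 0.0866 0.1111] gap 0.0012 [0.6414 0.0862 0.11  ] [0.6393 0.0862 0.11  ]
lowL [0.4451 0.1407 0.0298] gap 0.0026 [0.4457 0.1396 0.03  ] [0.4446 0.142  0.03  ]
lowR [ 0.4331 -0.1617  0.0312] gap 0.0023 [ 0.4337 -0.1629  0.03  ] [ 0.4311 -0.1619  0.03  ]
[[ 0.7154  0.2607  0.06  ]
 [ 0.7188 -0.1951  0.06  ]
 [ 0.5693 -0.1971  0.06  ]
 [ 0.5679  0.2598  0.06  ]]
tray [[ 0.6183 -0.2907  0.024 ]
 [ 0.6036 -0.4509  0.024 ]
 [ 0.3653 -0.429   0.024 ]
 [ 0.3754 -0.2685  0.024 ]]
t1 (np.float64(324.0), np.float64(163.0)) 24.041728973388672 (np.float64(322.1328382838284), np.float64(162.84884488448844)) [ 0.6434 -0.1266  0.11  ] [323.90557206 162.80702329]
t2 (np.float64(283.0), np.float64(164.0)) 24.041728973388672 (np.float64(281.052414021164), np.float64(163.93700396825398)) [ 0.6417 -0.0157  0.11  ] [283.4060783  163.81951063]
t3 (np.float64(243.0), np.float64(164.0)) 24.041728973388672 (np.float64(240.8616700201207), np.float64(163.82394366197184)) [0.6433 0.0926 0.11  ] [243.24408032 164.49450219]
lowL (np.float64(225.71576690673828), np.float64(237.8153533935547)) 11.517305374145508 (np.float64(225.75975975975976), np.float64(237.87172887172886)) [0.4453 0.1404 0.03  ] [226.03179548 237.73108674]
lowR (np.float64(332.6521739959717), np.float64(241.0)) 12.032271385192871 (np.float64(332.68047097036134), np.float64(240.83231831100284)) [ 0.4336 -0.162   0.03  ] [333.01795815 240.76854877]
```

Run:
```python
from h import *
c=cam('top');s=cam('scene')
a=cv2.resize(c['color'][148:186,182:222][:,:,::-1],(400,380),interpolation=cv2.INTER_CUBIC)
b=cv2.resize(s['color'][192:230,268:308][:,:,::-1],(400,380),interpolation=cv2.INTER_CUBIC)
cv2.imwrite('pics/knob.png',cv2.convertScaleAbs(np.hstack([a,b]),alpha=1.3))
```

```text
(no output)
```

View pics/knob.png

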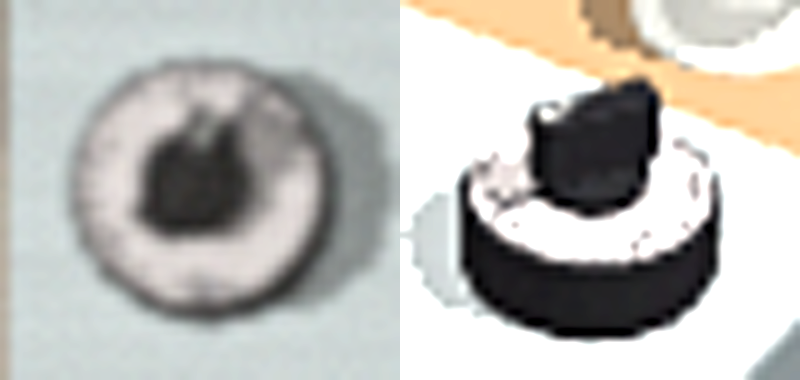

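Run:
```python
from h import *
c=cam('top');s=cam('scene')
e=onz(s,[(281.5,203),(292.5,200.5)],.115);print(e.round(4)); d=e[0]-e[1];print(np.degrees(np.arctan2(d[1],d[0])),np.linalg.norm(d))
f=lambda x,y:(182+x/10-.5,148+y/10-.5)
print(onz(c,[f(203,185)],.093).round(4), onz(c,[f(203,120)],.115),onz(c,[f(190,175)],.115))
# project bar hypotheses at both views
ctr=np.array([.6405,.202,.115])
for yaw in range(-60,61,15):
    u=np.array([np.cos(np.radians(yaw)),np.sin(np.radians(yaw)),0])
    P=[ctr+.018*u,ctr-.018*u]
    t=(proj(c,P)-[182,148])*10+5; q=(proj(s,P)-[268,192])*10+[405,5]
    print(yaw,t.round().tolist(),q.round().tolist())
```

```text
[[0.6536 0.1937 0.115 ]
 [0.6276 0.2125 0.115 ]]
-36.009621905184225 0.03209819267300066
[[0.6415 0.2005 0.093 ]] [[0.65549197 0.19741917 0.115     ]] [[0.6405307  0.20081445 0.115     ]]
-60 [[244.0, 141.0], [127.0, 209.0]] [[525.0, 98.0], [659.0, 103.0]]
-45 [[233.0, 128.0], [138.0, 223.0]] [[527.0, 109.0], [657.0, 93.0]]
-30 [[219.0, 118.0], [152.0, 233.0]] [[533.0, 119.0], [650.0, 83.0]]
-15 [[203.0, 111.0], [168.0, 239.0]] [[543.0, 128.0], [640.0, 74.0]]
0 [[186.0, 109.0], [185.0, 241.0]] [[557.0, 135.0], [626.0, 68.0]]
15 [[169.0, 112.0], [202.0, 239.0]] [[573.0, 140.0], [610.0, 63.0]]
30 [[153.0, 118.0], [219.0, 232.0]] [[591.0, 142.0], [593.0, 61.0]]
45 [[139.0, 129.0], [233.0, 221.0]] [[608.0, 141.0], [576.0, 62.0]]
60 [[128.0, 143.0], [243.0, 208.0]] [[625.0, 137.0], [560.0, 65.0]]
```

```bash
cat > p.py <<'E'
import sys,numpy as np
from plant import ctrl
s=ctrl.read_state(); R=np.array(s['tool_rot']);p=np.array(s['eef_pos'])
psi=np.degrees(np.arctan2(R[1,1],R[0,1]))
print('t',round(s['clock'],1),'pos',p.round(4),'psi',round(psi,2),'q6',s['qpos'][5].round(1),'F',np.array(s['contact_force']).round(1),'T',np.array(s['torque']).round(2),'open',round(s['opening'],4))
cur=p;cp=psi
a=[float(v) for v in sys.argv[1:]]
for i in range(0,len(a),4):
    t=np.array(a[i:i+3]);d=R.T@(t-p);print('->',t,a[i+3],'shift',(d/.4).round(4),'turn',round((-(a[i+3]-psi)+180)%360-180,2),'unit',round(((-(a[i+3]-psi)+180)%360-180)/90,4))
E
python3 p.py .641 .0866 .20 90 .641 .0866 .08 90
```

```text
t 0.5 pos [0.1533 0.6059 0.2313] psi 75.8 q6 -6.4 F [0.6 0.9 1.2] T [-0.04 -0.02 -0.04] open 0.0855
-> [0.641  0.0866 0.2   ] 90.0 shift [-1.5005 -0.9596  0.0782] turn -14.2 unit -0.1578
-> [0.641  0.0866 0.08  ] 90.0 shift [-1.5005 -0.9596  0.3782] turn -14.2 unit -0.1578
```

Call:
{"fn": "move_arm", "kwargs": {
  "increments": [
    [[-0.75, -0.48, 0.04], -0.15],
    [[-0.75, -0.48, 0.04], -0.15],
    [[-0.75, -0.48, 0.04], -0.15],
    [[-0.75, -0.48, 0.04], -0.15],
    [[-0.75, -0.48, 0.04], -0.15],
    [[-0.75, -0.48, 0.04], -0.15],
    [[-0.75, -0.48, 0.04], -0.15],
    [[-0.75, -0.48, 0.04], -0.15]
  ],
  "grip": -1,
  "grip_force": 60
}}

```text
clock: 1.3
eef_pos: [0.4002, 0.3426, 0.2154]
tool_rot: [[-1.0, 0.018, 0.002], [0.018, 1.0, -0.002], [-0.002, -0.001, -1.0]]
contact_force: [-0.5, 0.2, 0.4]
opening: 0.0853
```

```bash
python3 p.py .641 .0866 .20 90 .641 .0866 .08 90
```

```text
t 1.3 pos [0.4002 0.3426 0.2154] psi 88.98 q6 -55.9 F [-0.5  0.2  0.4] T [-0.   -0.03 -0.01] open 0.0853
-> [0.641  0.0866 0.2   ] 90.0 shift [-0.6133 -0.629   0.0404] turn -1.02 unit -0.0113
-> [0.641  0.0866 0.08  ] 90.0 shift [-0.6128 -0.6286  0.3404] turn -1.02 unit -0.0113
```

Call:
{"fn": "move_arm", "kwargs": {
  "increments": [
    [[-0.613, -0.629, 0.04], -0.011],
    [[-0.613, -0.629, 0.04], -0.011],
    [[-0.613, -0.629, 0.04], -0.011],
    [[-0.613, -0.629, 0.04], -0.011],
    [[-0.613, -0.629, 0.04], -0.011],
    [[-0.613, -0.629, 0.04], -0.011],
    [[-0.613, -0.629, 0.04], -0.011],
    [[-0.613, -0.629, 0.04], -0.011],
    [[-0.613, -0.629, 0.04], -0.011],
    [[-0.613, -0.629, 0.04], -0.011]
  ]
}}

```text
clock: 2.3
eef_pos: [0.6401, 0.0879, 0.1999]
tool_rot: [[-1.0, -0.0, 0.0], [-0.0, 1.0, -0.001], [-0.0, -0.001, -1.0]]
contact_force: [0.7, 0.0, -1.0]
opening: 0.0854
```

```bash
python3 p.py .641 .0866 .08 90
python3 - <<'E'
from h import *
s=cam('scene');c=cam('top')
im=s['color'][80:280,140:360][:,:,::-1];a=cv2.resize(im,None,fx=2.7,fy=2.7,interpolation=cv2.INTER_CUBIC)
cv2.imwrite('pics/ap.png',a)
E
```

```text
t 2.3 pos [0.6401 0.0879 0.1999] psi 90.01 q6 -88.4 F [ 0.7  0.  -1. ] T [0.02 0.   0.02] open 0.0854
-> [0.641  0.0866 0.08  ] 90.0 shift [-0.0022 -0.0031  0.2997] turn 0.01 unit 0.0001
```

View pics/ap.png

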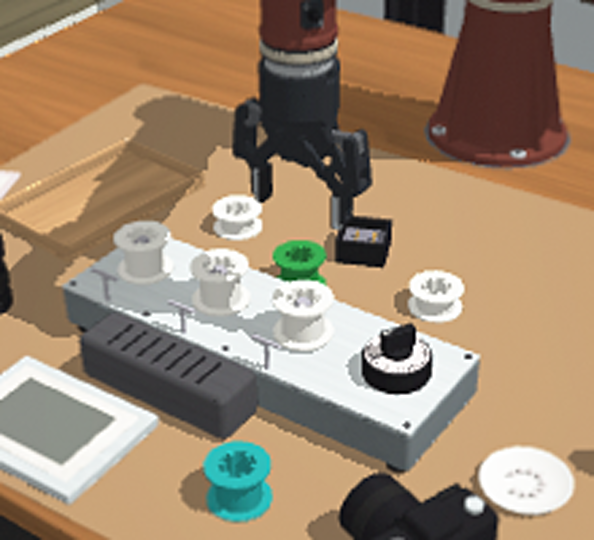

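The gripper is open above tall spool 3 with its jaws along y. The spool's flange is at (303,295) in this crop. Lowering now.

Call:
{"fn": "move_arm", "kwargs": {
  "increments": [
    [[-0.002, -0.002, 0.12], 0],
    [[-0.002, -0.002, 0.2], 0],
    [[-0.002, -0.002, 0.26], 0],
    [[-0.002, -0.002, 0.29], 0],
    [[-0.002, -0.002, 0.3], 0],
    [[-0.002, -0.002, 0.3], 0],
    [[-0.002, -0.002, 0.3], 0]
  ]
}}

```text
clock: 3.1
eef_pos: [0.6421, 0.0879, 0.0822]
tool_rot: [[-1.0, -0.002, 0.004], [-0.002, 1.0, -0.001], [-0.004, -0.001, -1.0]]
contact_force: [-0.0, 0.3, -0.6]
opening: 0.0855
```

Call:
{"fn": "move_arm", "kwargs": {
  "increments": [
    [[0, 0, 0], 0],
    [[0, 0, 0], 0],
    [[0, 0, 0], 0],
    [[0, 0, 0], 0],
    [[0, 0, 0], 0],
    [[0, 0, 0], 0],
    [[0, 0, 0], 0],
    [[0, 0, 0], 0]
  ],
  "grip": 1,
  "grip_force": 50
}}

```text
clock: 3.9
eef_pos: [0.6444, 0.0879, 0.0851]
tool_rot: [[-1.0, -0.002, 0.009], [-0.002, 1.0, -0.001], [-0.009, -0.001, -1.0]]
contact_force: [0.2, 0.3, 6.4]
opening: 0.0632
```

```bash
python3 p.py .641 .0866 .08 90
```

```text
t 3.9 pos [0.6444 0.0879 0.0851] psi 90.1 q6 -88.5 F [0.2 0.3 6.4] T [0.   0.06 0.06] open 0.0632
-> [0.641  0.0866 0.08  ] 90.0 shift [ 0.0085 -0.0032  0.0127] turn 0.1 unit 0.0011
```

Call:
{"fn": "move_arm", "kwargs": {
  "increments": [
    [[0, 0, -0.03], 0],
    [[0, 0, -0.06], 0],
    [[0, 0, -0.1], 0],
    [[0, 0, -0.15], 0],
    [[0, 0, -0.2], 0],
    [[0, 0, -0.27], 0],
    [[0, 0, -0.35], 0],
    [[0, 0, -0.36], 0]
  ]
}}

```text
clock: 4.7
eef_pos: [0.6462, 0.0881, 0.2362]
tool_rot: [[-1.0, -0.002, 0.02], [-0.002, 1.0, -0.0], [-0.02, -0.0, -1.0]]
contact_force: [0.3, 1.0, 0.1]
opening: 0.0633
```

```bash
python3 p.py .5654 -.3666 .20 85
python3 - <<'E'
from h import *
s=cam('scene');c=cam('top')
im=s['color'][80:280,140:360][:,:,::-1];a=cv2.resize(im,None,fx=2.7,fy=2.7,interpolation=cv2.INTER_CUBIC)
cv2.imwrite('pics/l1.png',a)
E
```

```text
t 4.7 pos [0.6462 0.0881 0.2362] psi 90.11 q6 -88.5 F [0.3 1.  0.1] T [ 0.03 -0.04 -0.  ] open 0.0633
-> [ 0.5654 -0.3666  0.2   ] 85.0 shift [ 0.2058 -1.1363  0.0868] turn 5.11 unit 0.0567
```

View pics/l1.png

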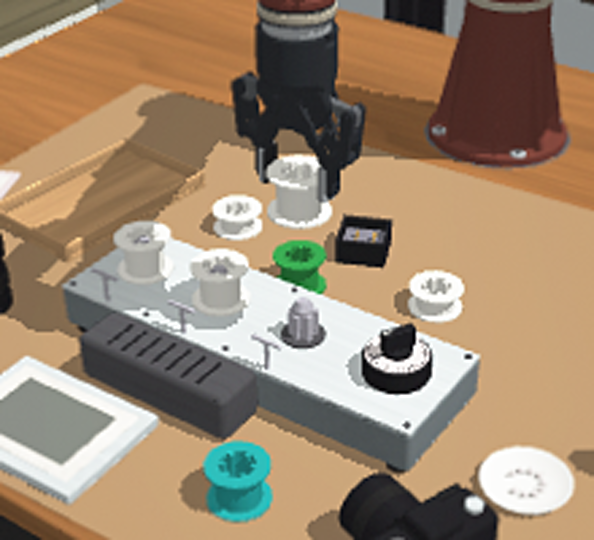

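The spool is lifted cleanly, and spindle 3 is bare at (303,318). Now to the tray.

Call:
{"fn": "move_arm", "kwargs": {
  "increments": [
    [[0.1, -0.57, 0.04], 0.03],
    [[0.1, -0.57, 0.04], 0.03],
    [[0.1, -0.57, 0.04], 0.03],
    [[0.1, -0.57, 0.04], 0.03],
    [[0.1, -0.57, 0.04], 0.03],
    [[0.2, -0.99, 0.08], 0.057],
    [[0.2, -0.99, 0.08], 0.057],
    [[0.2, -0.99, 0.08], 0.057],
    [[0.2, -0.99, 0.08], 0.057],
    [[0.2, -0.99, 0.08], 0.057]
  ]
}}

```text
clock: 5.8
eef_pos: [0.5623, -0.3109, 0.1955]
tool_rot: [[-0.996, 0.093, 0.009], [0.093, 0.996, 0.001], [-0.009, 0.002, -1.0]]
contact_force: [-0.1, 1.2, -1.2]
opening: 0.0629
```

```bash
python3 p.py .5654 -.3666 .20 85 .5654 -.3666 .028 85
```

```text
t 5.8 pos [ 0.5623 -0.3109  0.1955] psi 84.69 q6 -120.2 F [-0.1  1.2 -1.2] T [-0.    0.03 -0.02] open 0.0629
-> [ 0.5654 -0.3666  0.2   ] 85.0 shift [-0.0207 -0.1378 -0.0115] turn -0.31 unit -0.0034
-> [ 0.5654 -0.3666  0.028 ] 85.0 shift [-0.0169 -0.1387  0.4185] turn -0.31 unit -0.0034
```

Call:
{"fn": "move_arm", "kwargs": {
  "increments": [
    [[-0.02, -0.138, 0], -0.003],
    [[-0.018, -0.138, 0.1], -0.003],
    [[-0.018, -0.138, 0.22], -0.003],
    [[-0.018, -0.138, 0.32], -0.003],
    [[-0.018, -0.138, 0.38], -0.003],
    [[-0.018, -0.138, 0.405], -0.003],
    [[-0.018, -0.138, 0.412], -0.003],
    [[-0.018, -0.138, 0.415], -0.003],
    [[-0.018, -0.138, 0.415], -0.003],
    [[-0.018, -0.138, 0.415], -0.003]
  ]
}}

```text
clock: 6.8
eef_pos: [0.567, -0.3671, 0.0312]
tool_rot: [[-0.996, 0.088, 0.011], [0.088, 0.996, -0.001], [-0.011, 0.0, -1.0]]
contact_force: [-0.7, 1.0, 0.3]
opening: 0.0629
```

```bash
python3 p.py .5654 -.3666 .20 85 .5654 -.3666 .028 85;python3 - <<'E'
from h import *
s=cam('scene')
im=s['color'][80:230,60:280][:,:,::-1];a=cv2.resize(im,None,fx=3.3,fy=3.3,interpolation=cv2.INTER_CUBIC)
cv2.imwrite('pics/l2.png',a)
E
```

```text
t 6.8 pos [ 0.567  -0.3671  0.0312] psi 84.97 q6 -124.3 F [-0.7  1.   0.3] T [ 0.04  0.01 -0.04] open 0.0629
-> [ 0.5654 -0.3666  0.2   ] 85.0 shift [-0.0007  0.0009 -0.422 ] turn -0.03 unit -0.0003
-> [ 0.5654 -0.3666  0.028 ] 85.0 shift [0.0042 0.0008 0.008 ] turn -0.03 unit -0.0003
```

View pics/l2.png

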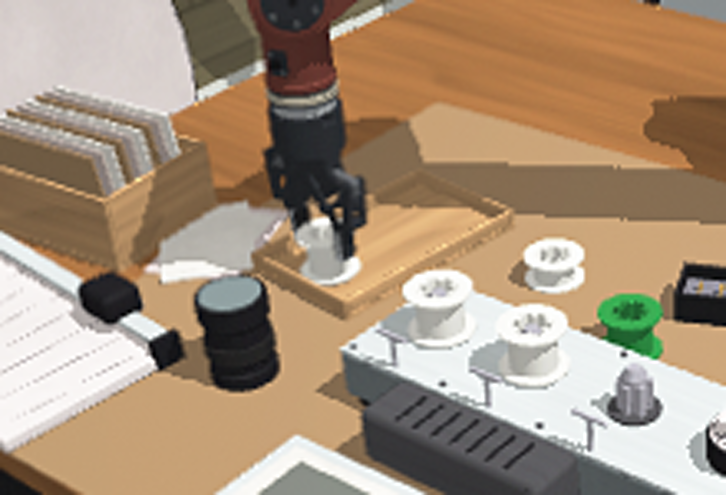

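The spool hangs about 4 mm above the tray floor, inside the walls. I'll set it down and release it.

Call:
{"fn": "move_arm", "kwargs": {
  "increments": [
    [[0, 0, 0.006], 0],
    [[0, 0, 0.01], 0],
    [[0, 0, 0.011], 0],
    [[0, 0, 0.011], 0]
  ]
}}

```text
clock: 7.25
eef_pos: [0.5671, -0.3673, 0.0271]
tool_rot: [[-0.996, 0.088, 0.012], [0.088, 0.996, -0.001], [-0.012, 0.0, -1.0]]
contact_force: [0.1, 0.6, 2.5]
opening: 0.0631
```

Call:
{"fn": "move_arm", "kwargs": {
  "increments": [
    [[0, 0, 0], 0],
    [[0, 0, 0], 0],
    [[0, 0, 0], 0],
    [[0, 0, 0], 0],
    [[0, 0, -0.1], 0],
    [[0, 0, -0.2], 0],
    [[0, 0, -0.3], 0],
    [[0, 0, -0.43], 0],
    [[0, 0, -0.43], 0],
    [[0, 0, -0.43], 0]
  ],
  "grip": -1
}}

```text
clock: 8.25
eef_pos: [0.5664, -0.3682, 0.2023]
tool_rot: [[-0.996, 0.088, 0.016], [0.088, 0.996, -0.005], [-0.016, -0.003, -1.0]]
contact_force: [-0.7, 0.0, -0.9]
opening: 0.0853
```

```bash
python3 p.py .642 -.0225 .20 90;python3 - <<'E'
from h import *
s=cam('scene')
im=s['color'][80:230,60:280][:,:,::-1];a=cv2.resize(im,None,fx=3.3,fy=3.3,interpolation=cv2.INTER_CUBIC)
cv2.imwrite('pics/l3.png',a)
E
```

```text
t 8.2 pos [ 0.5664 -0.3682  0.2023] psi 84.96 q6 -124.2 F [-0.7  0.  -0.9] T [-0.02 -0.01  0.03] open 0.0853
-> [ 0.642  -0.0225  0.2   ] 90.0 shift [-0.1123  0.8775  0.005 ] turn -5.04 unit -0.056
```

View pics/l3.png

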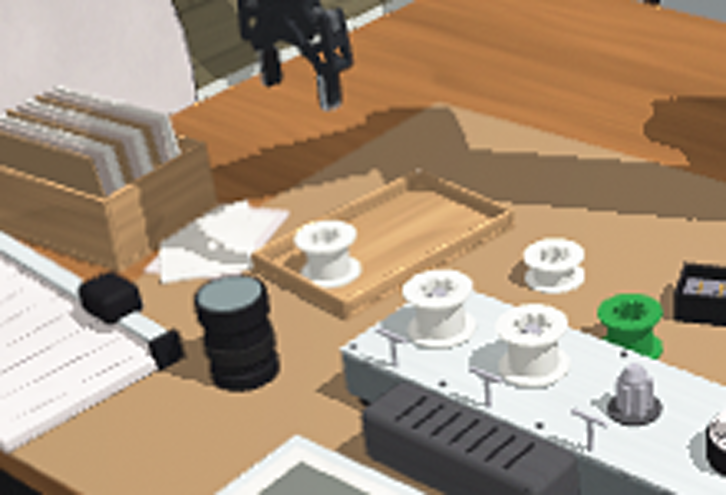

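Standing upright in the tray. Next, tall spool 2.

Call:
{"fn": "move_arm", "kwargs": {
  "increments": [
    [[-0.112, 0.877, 0], -0.056],
    [[-0.112, 0.877, 0], -0.056],
    [[-0.112, 0.877, 0], -0.056],
    [[-0.112, 0.877, 0], -0.056],
    [[-0.112, 0.877, 0], -0.056],
    [[-0.112, 0.877, 0], -0.056],
    [[-0.112, 0.877, 0], -0.056],
    [[-0.112, 0.877, 0], -0.056],
    [[-0.112, 0.877, 0], -0.056],
    [[-0.112, 0.877, 0], -0.056]
  ]
}}

```text
clock: 9.3
eef_pos: [0.6394, -0.0224, 0.1979]
tool_rot: [[-1.0, 0.0, 0.009], [0.0, 1.0, -0.002], [-0.009, -0.002, -1.0]]
contact_force: [-0.4, -0.2, 0.5]
opening: 0.0851
```

```bash
python3 p.py .642 -.0222 .082 90
```

```text
t 9.3 pos [ 0.6394 -0.0224  0.1979] psi 89.98 q6 -98.3 F [-0.4 -0.2  0.5] T [-0.    0.01  0.02] open 0.0851
-> [ 0.642  -0.0222  0.082 ] 90.0 shift [-0.0041  0.0009  0.2897] turn -0.02 unit -0.0002
```

Call:
{"fn": "move_arm", "kwargs": {
  "increments": [
    [[-0.004, 0.001, 0.08], 0],
    [[-0.004, 0.001, 0.17], 0],
    [[-0.004, 0.001, 0.24], 0],
    [[-0.004, 0.001, 0.28], 0],
    [[-0.004, 0.001, 0.29], 0],
    [[-0.004, 0.001, 0.29], 0],
    [[-0.004, 0.001, 0.29], 0]
  ]
}}

```text
clock: 10.0
eef_pos: [0.6434, -0.0229, 0.0837]
tool_rot: [[-1.0, 0.001, 0.012], [0.001, 1.0, -0.002], [-0.012, -0.002, -1.0]]
contact_force: [0.2, -1.0, 1.1]
opening: 0.0856
```

Call:
{"fn": "move_arm", "kwargs": {
  "increments": [
    [[0, 0, 0], 0],
    [[0, 0, 0], 0],
    [[0, 0, 0], 0],
    [[0, 0, 0], 0],
    [[0, 0, 0], 0],
    [[0, 0, 0], 0]
  ],
  "grip": 1
}}

```text
clock: 10.6
eef_pos: [0.6457, -0.0223, 0.0869]
tool_rot: [[-1.0, 0.001, 0.017], [0.001, 1.0, -0.002], [-0.017, -0.002, -1.0]]
contact_force: [-1.2, 2.1, 6.2]
opening: 0.0629
```

Call:
{"fn": "move_arm", "kwargs": {
  "increments": [
    [[0, 0, -0.03], 0],
    [[0, 0, -0.06], 0],
    [[0, 0, -0.1], 0],
    [[0, 0, -0.15], 0],
    [[0, 0, -0.2], 0],
    [[0, 0, -0.27], 0],
    [[0, 0, -0.33], 0],
    [[0, 0, -0.33], 0],
    [[0, 0, -0.33], 0]
  ]
}}

```text
clock: 11.5
eef_pos: [0.6437, -0.0223, 0.22]
tool_rot: [[-1.0, 0.001, 0.019], [0.001, 1.0, -0.002], [-0.019, -0.002, -1.0]]
contact_force: [0.5, 0.3, -0.9]
opening: 0.0628
```

```bash
python3 p.py .4907 -.3598 .20 85
python3 - <<'E'
from h import *
s=cam('scene');c=cam('top')
im=s['color'][80:280,140:360][:,:,::-1];a=cv2.resize(im,None,fx=2.7,fy=2.7,interpolation=cv2.INTER_CUBIC)
cv2.imwrite('pics/l4.png',a)
E
```

```text
t 11.5 pos [ 0.6437 -0.0223  0.22  ] psi 89.94 q6 -98.2 F [ 0.5  0.3 -0.9] T [-0.04  0.05 -0.01] open 0.0628
-> [ 0.4907 -0.3598  0.2   ] 85.0 shift [ 0.3825 -0.844   0.0446] turn 4.94 unit 0.0549
```

View pics/l4.png

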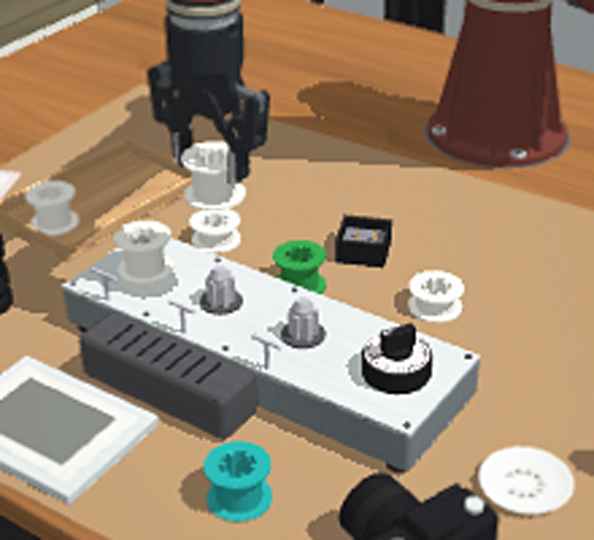

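Spindle 2 is bare and the spool is held. The low spool R has moved, from (237,215) to (215,228) in this crop, so I'll measure it again later.

Call:
{"fn": "move_arm", "kwargs": {
  "increments": [
    [[0.382, -0.844, 0.04], 0.055],
    [[0.382, -0.844, 0.04], 0.055],
    [[0.382, -0.844, 0.04], 0.055],
    [[0.382, -0.844, 0.04], 0.055],
    [[0.382, -0.844, 0.04], 0.055],
    [[0.382, -0.844, 0.04], 0.055],
    [[0.382, -0.844, 0.04], 0.055],
    [[0.382, -0.844, 0.04], 0.055],
    [[0.382, -0.844, 0.04], 0.055],
    [[0.382, -0.844, 0.04], 0.055]
  ]
}}

```text
clock: 12.6
eef_pos: [0.4883, -0.3588, 0.1975]
tool_rot: [[-0.996, 0.089, 0.012], [0.089, 0.996, 0.002], [-0.011, 0.003, -1.0]]
contact_force: [-0.0, 0.6, -0.4]
opening: 0.0628
```

```bash
python3 p.py .4907 -.3598 .032 85
```

```text
t 12.6 pos [ 0.4883 -0.3588  0.1975] psi 84.91 q6 -128.3 F [-0.   0.6 -0.4] T [ 0.   -0.02  0.01] open 0.0628
-> [ 0.4907 -0.3598  0.032 ] 85.0 shift [-0.0015 -0.0031  0.4138] turn -0.09 unit -0.001
```

Call:
{"fn": "move_arm", "kwargs": {
  "increments": [
    [[-0.002, -0.003, 0.1], 0],
    [[-0.002, -0.003, 0.2], 0],
    [[-0.002, -0.003, 0.3], 0],
    [[-0.002, -0.003, 0.37], 0],
    [[-0.002, -0.003, 0.4], 0],
    [[-0.002, -0.003, 0.412], 0],
    [[-0.002, -0.003, 0.418], 0],
    [[-0.002, -0.003, 0.422], 0],
    [[-0.002, -0.003, 0.425], 0],
    [[-0.002, -0.003, 0.425], 0]
  ]
}}

```text
clock: 13.6
eef_pos: [0.4919, -0.3606, 0.029]
tool_rot: [[-0.996, 0.089, 0.014], [0.089, 0.996, -0.0], [-0.014, 0.001, -1.0]]
contact_force: [1.0, 0.2, 0.5]
opening: 0.063
```

Call:
{"fn": "move_arm", "kwargs": {
  "increments": [
    [[0, 0, 0], 0],
    [[0, 0, 0], 0],
    [[0, 0, 0], 0],
    [[0, 0, 0], 0],
    [[0, 0, -0.1], 0],
    [[0, 0, -0.2], 0],
    [[0, 0, -0.3], 0],
    [[0, 0, -0.43], 0],
    [[0, 0, -0.43], 0],
    [[0, 0, -0.43], 0]
  ],
  "grip": -1
}}

```text
clock: 14.6
eef_pos: [0.4907, -0.3617, 0.2038]
tool_rot: [[-0.996, 0.089, 0.018], [0.089, 0.996, -0.004], [-0.018, -0.002, -1.0]]
contact_force: [0.3, -0.0, 0.1]
opening: 0.0854
```

```bash
python3 p.py .6435 -.1318 .20 90;python3 - <<'E'
from h import *
s=cam('scene')
im=s['color'][80:230,60:280][:,:,::-1];a=cv2.resize(im,None,fx=3.3,fy=3.3,interpolation=cv2.INTER_CUBIC)
cv2.imwrite('pics/l5.png',a)
E
```

```text
t 14.6 pos [ 0.4907 -0.3617  0.2038] psi 84.9 q6 -128.3 F [ 0.3 -0.   0.1] T [ 0.01  0.06 -0.02] open 0.0854
-> [ 0.6435 -0.1318  0.2   ] 90.0 shift [-0.3292  0.6065  0.014 ] turn -5.1 unit -0.0566
```

View pics/l5.png

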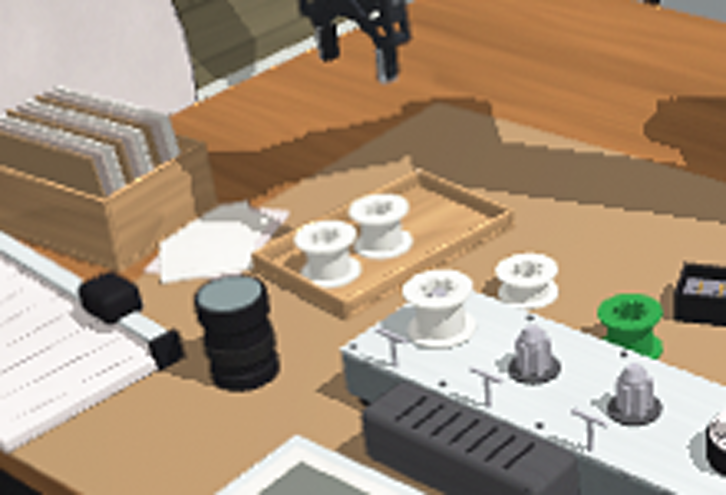

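Two stand upright in the tray. Next is tall spool 1.

Call:
{"fn": "move_arm", "kwargs": {
  "increments": [
    [[-0.33, 0.606, 0], -0.057],
    [[-0.33, 0.606, 0], -0.057],
    [[-0.33, 0.606, 0], -0.057],
    [[-0.33, 0.606, 0], -0.057],
    [[-0.33, 0.606, 0], -0.057],
    [[-0.33, 0.606, 0], -0.057],
    [[-0.33, 0.606, 0], -0.057],
    [[-0.33, 0.606, 0], -0.057],
    [[-0.33, 0.606, 0], -0.057]
  ]
}}

```text
clock: 15.55
eef_pos: [0.641, -0.1317, 0.2013]
tool_rot: [[-1.0, 0.0, 0.011], [0.0, 1.0, -0.0], [-0.011, -0.0, -1.0]]
contact_force: [0.2, -1.5, -0.3]
opening: 0.0852
```

```bash
python3 p.py .6435 -.1318 .082 90
```

```text
t 15.6 pos [ 0.641  -0.1317  0.2013] psi 89.97 q6 -107.9 F [ 0.2 -1.5 -0.3] T [-0.06 -0.03 -0.01] open 0.0852
-> [ 0.6435 -0.1318  0.082 ] 90.0 shift [-0.003  -0.0003  0.2984] turn -0.03 unit -0.0003
```

Call:
{"fn": "move_arm", "kwargs": {
  "increments": [
    [[-0.003, 0, 0.08], 0],
    [[-0.003, 0, 0.17], 0],
    [[-0.003, 0, 0.24], 0],
    [[-0.003, 0, 0.28], 0],
    [[-0.003, 0, 0.298], 0],
    [[-0.003, 0, 0.298], 0],
    [[-0.003, 0, 0.298], 0]
  ]
}}

```text
clock: 16.25
eef_pos: [0.6447, -0.1324, 0.0838]
tool_rot: [[-1.0, 0.001, 0.013], [0.001, 1.0, -0.001], [-0.013, -0.001, -1.0]]
contact_force: [0.3, -0.2, 1.6]
opening: 0.0852
```

Call:
{"fn": "move_arm", "kwargs": {
  "increments": [
    [[0, 0, 0], 0],
    [[0, 0, 0], 0],
    [[0, 0, 0], 0],
    [[0, 0, 0], 0],
    [[0, 0, 0], 0],
    [[0, 0, 0], 0]
  ],
  "grip": 1
}}

```text
clock: 16.85
eef_pos: [0.6467, -0.1323, 0.0869]
tool_rot: [[-1.0, 0.001, 0.018], [0.001, 1.0, -0.001], [-0.018, -0.001, -1.0]]
contact_force: [-0.8, 1.2, 6.2]
opening: 0.0628
```

Call:
{"fn": "move_arm", "kwargs": {
  "increments": [
    [[0, 0, -0.03], 0],
    [[0, 0, -0.06], 0],
    [[0, 0, -0.1], 0],
    [[0, 0, -0.15], 0],
    [[0, 0, -0.2], 0],
    [[0, 0, -0.27], 0],
    [[0, 0, -0.33], 0],
    [[0, 0, -0.33], 0],
    [[0, 0, -0.33], 0]
  ]
}}

```text
clock: 17.75
eef_pos: [0.6447, -0.1324, 0.2202]
tool_rot: [[-1.0, 0.001, 0.02], [0.001, 1.0, -0.002], [-0.02, -0.002, -1.0]]
contact_force: [0.2, -0.7, -0.7]
opening: 0.0628
```

```bash
python3 p.py .416 -.353 .20 85
python3 - <<'E'
from h import *
s=cam('scene');c=cam('top')
im=s['color'][80:280,100:320][:,:,::-1];a=cv2.resize(im,None,fx=2.7,fy=2.7,interpolation=cv2.INTER_CUBIC)
cv2.imwrite('pics/l6.png',a)
E
```

```text
t 17.8 pos [ 0.6447 -0.1324  0.2202] psi 89.94 q6 -107.8 F [ 0.2 -0.7 -0.7] T [0.07 0.   0.04] open 0.0628
-> [ 0.416 -0.353  0.2  ] 85.0 shift [ 0.572  -0.552   0.0402] turn 4.94 unit 0.0549
```

View pics/l6.png

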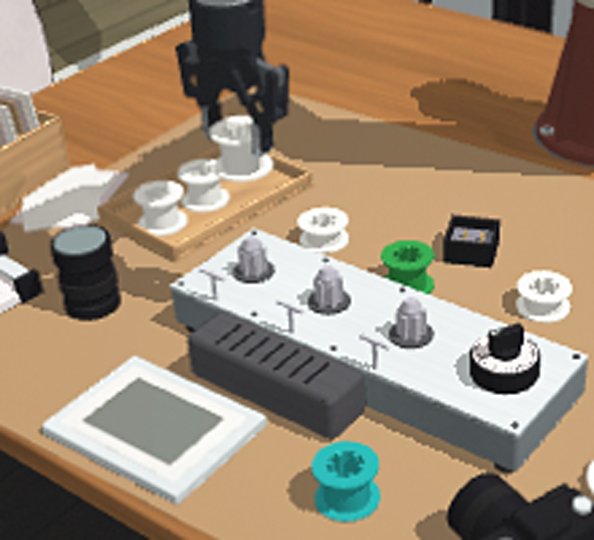

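All three spindles are bare and the spool is held. Placing it in the third slot.

Call:
{"fn": "move_arm", "kwargs": {
  "increments": [
    [[0.572, -0.552, 0.04], 0.055],
    [[0.572, -0.552, 0.04], 0.055],
    [[0.572, -0.552, 0.04], 0.055],
    [[0.572, -0.552, 0.04], 0.055],
    [[0.572, -0.552, 0.04], 0.055],
    [[0.572, -0.552, 0.04], 0.055],
    [[0.572, -0.552, 0.04], 0.055],
    [[0.572, -0.552, 0.04], 0.055],
    [[0.572, -0.552, 0.04], 0.055],
    [[0.572, -0.552, 0.04], 0.055]
  ]
}}

```text
clock: 18.85
eef_pos: [0.4149, -0.3513, 0.197]
tool_rot: [[-0.996, 0.086, 0.014], [0.086, 0.996, 0.001], [-0.014, 0.002, -1.0]]
contact_force: [-0.4, 0.3, 1.0]
opening: 0.0629
```

```bash
python3 p.py .416 -.353 .0275 85
```

```text
t 18.9 pos [ 0.4149 -0.3513  0.197 ] psi 85.06 q6 -133.3 F [-0.4  0.3  1. ] T [-0.02 -0.02 -0.02] open 0.0629
-> [ 0.416  -0.353   0.0275] 85.0 shift [ 0.003  -0.0049  0.4238] turn 0.06 unit 0.0006
```

Call:
{"fn": "move_arm", "kwargs": {
  "increments": [
    [[0.003, -0.005, 0.1], 0],
    [[0.003, -0.005, 0.2], 0],
    [[0.003, -0.005, 0.3], 0],
    [[0.003, -0.005, 0.37], 0],
    [[0.003, -0.005, 0.4], 0],
    [[0.003, -0.005, 0.412], 0],
    [[0.003, -0.005, 0.418], 0],
    [[0.003, -0.005, 0.423], 0],
    [[0.003, -0.005, 0.424], 0],
    [[0.003, -0.005, 0.424], 0]
  ]
}}

```text
clock: 19.85
eef_pos: [0.417, -0.3541, 0.029]
tool_rot: [[-0.996, 0.086, 0.017], [0.086, 0.996, -0.001], [-0.017, 0.0, -1.0]]
contact_force: [0.4, 0.3, 1.3]
opening: 0.0628
```

Call:
{"fn": "move_arm", "kwargs": {
  "increments": [
    [[0, 0, 0], 0],
    [[0, 0, 0], 0],
    [[0, 0, 0], 0],
    [[0, 0, 0], 0],
    [[0, 0, -0.1], 0],
    [[0, 0, -0.2], 0],
    [[0, 0, -0.3], 0],
    [[0, 0, -0.43], 0],
    [[0, 0, -0.43], 0],
    [[0, 0, -0.43], 0]
  ],
  "grip": -1
}}

```text
clock: 20.85
eef_pos: [0.4151, -0.355, 0.2033]
tool_rot: [[-0.996, 0.086, 0.02], [0.086, 0.996, -0.005], [-0.02, -0.003, -1.0]]
contact_force: [-0.2, 0.3, -1.3]
opening: 0.0856
```

Run:
```python
from h import *
s=cam('scene','s7');c=cam('top','t7')
im=s['color'][80:280,80:360][:,:,::-1];a=cv2.resize(im,None,fx=2.8,fy=2.8,interpolation=cv2.INTER_CUBIC)
cv2.imwrite('pics/l7.png',a)
im=c['color'][125:275,170:440][:,:,::-1]
cv2.imwrite('pics/t7c.png',cv2.resize(im,None,fx=2.96,fy=2.96,interpolation=cv2.INTER_CUBIC))
```

```text
(no output)
```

View pics/l7.png

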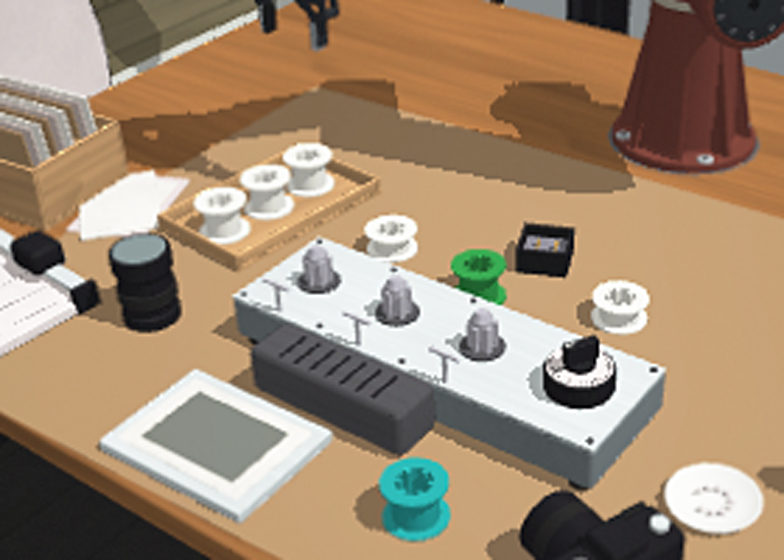

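View pics/t7c.png

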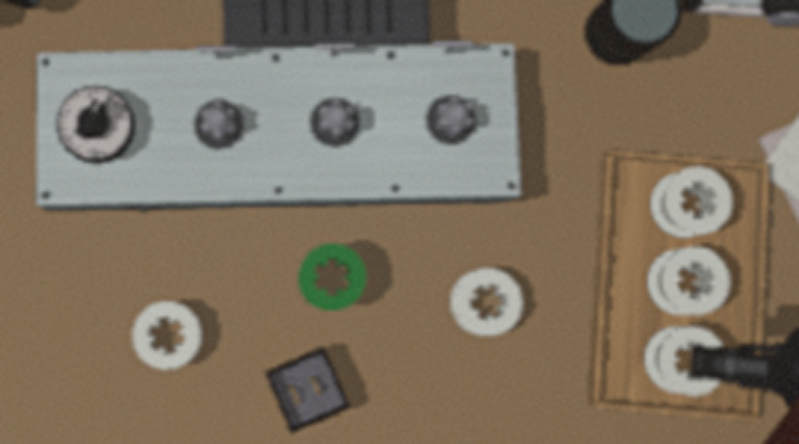

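All three tall spools stand in the tray. Low R is now at (487,301) in the top crop and at (391,225) in the scene crop. I'll measure the low spools and the spindles.

```bash
python3 - <<'E'
from h import *
c=cam('top');s=cam('scene')
def circ(cc,m):
    cn,_=cv2.findContours(m,0,2); return [(cv2.fitEllipse(k),cv2.contourArea(k)) for k in cn if 150<cv2.contourArea(k)<700]
g=c['color'].astype(int);m=((g.min(2)>130)&(g.max(2)-g.min(2)<40)).astype(np.uint8)
for e,a in circ(c,m): print('top',np.round(e[0],1),np.round(e[1],1),onz(c,[e[0]],.03)[0].round(4))
Sc=lambda p:np.array(p)/2.8+[80,80]-.32
T=lambda p:np.array(p)/2.963+[170,125]-0.33
print('lowR',tri(c,T((487,301)),s,Sc((391,227))),'lowL',tri(c,T((167,335)),s,Sc((620,294))))
for n,a,b in(('s1',(451,118),(320,247)),('s2',(335,121),(398,278)),('s3',(218,123),(483,312))):
    print(n,'tip z.106',onz(s,[Sc(b)],.106)[0].round(4),'plate z.066',onz(c,[T(a)],.066)[0].round(4))
E
python3 - <<'E'
import cv2
from h import *
c=cam('top');a=c['color']
cr=[cv2.resize(a[v-16:v+17,u-16:u+17][:,:,::-1],(260,260),interpolation=cv2.INTER_CUBIC) for u,v in((334,226),(226,238),(322,165))]
cv2.imwrite('pics/lows.png',np.hstack(cr))
E
python3 p.py
```

```text
top [400.7 246.5] [21.3 27.4] [ 0.415  -0.3545  0.03  ]
top [225.6 237.8] [22.1 22.5] [0.4457 0.1407 0.03  ]
top [333.9 226.8] [22.3 23.6] [ 0.4731 -0.1667  0.03  ]
top [402.3 219.9] [22.8 27.2] [ 0.4901 -0.3629  0.03  ]
top [403.2 193. ] [22.4 27.3] [ 0.5671 -0.3695  0.03  ]
top [150.3 164.4] [29.6 30.4] [0.6588 0.3595 0.03  ]
lowR (array([ 0.47414195, -0.16597166,  0.03355844]), np.float64(0.0011939672356058055)) lowL (array([0.44522387, 0.14017005, 0.03377926]), np.float64(0.0020958722577382647))
s1 tip z.106 [ 0.6404 -0.1279  0.106 ] plate z.066 [ 0.6465 -0.1324  0.066 ]
s2 tip z.106 [ 0.6409 -0.0191  0.106 ] plate z.066 [ 0.6448 -0.0226  0.066 ]
s3 tip z.106 [0.6419 0.09   0.106 ] plate z.066 [0.6442 0.088  0.066 ]
t 21.1 pos [ 0.4131 -0.3527  0.1985] psi 85.05 q6 -133.6 F [-0.4  0.2  0.1] T [-0.03 -0.03  0.01] open 0.0854
```

View pics/lows.png

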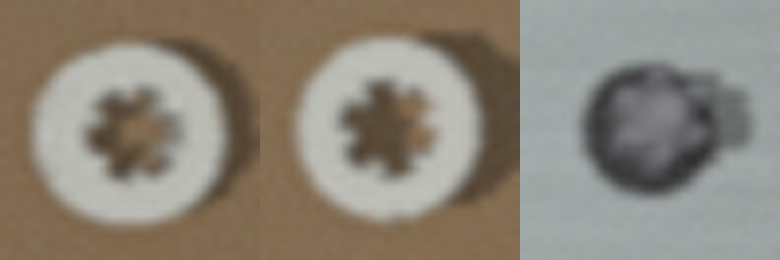

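Low R is at (0.473, -0.1665), top at about 0.03 by both views. Its bore gaps sit about -22° off the winder's x. Low L is at (0.4455, 0.1405), about +9° off. So I'll grip R with the jaw at 68° and deliver it at 90°.

```bash
python3 p.py .473 -.1665 .15 68
```

```text
t 21.1 pos [ 0.4131 -0.3527  0.1985] psi 85.05 q6 -133.6 F [-0.4  0.2  0.1] T [-0.03 -0.03  0.01] open 0.0854
-> [ 0.473  -0.1665  0.15  ] 68.0 shift [-0.1073  0.4764  0.1243] turn 17.05 unit 0.1894
```

Call:
{"fn": "move_arm", "kwargs": {
  "increments": [
    [[-0.107, 0.476, 0], 0.189],
    [[-0.107, 0.476, 0], 0.189],
    [[-0.107, 0.476, 0], 0.189],
    [[-0.107, 0.476, 0.06], 0.189],
    [[-0.107, 0.476, 0.124], 0.189],
    [[-0.107, 0.476, 0.124], 0.189],
    [[-0.107, 0.476, 0.124], 0.189],
    [[-0.107, 0.476, 0.124], 0.189]
  ]
}}

```text
clock: 21.9
eef_pos: [0.4734, -0.1679, 0.1511]
tool_rot: [[-0.927, 0.375, 0.015], [0.375, 0.927, 0.001], [-0.013, 0.007, -1.0]]
contact_force: [0.3, 0.3, -0.2]
opening: 0.0854
```

```bash
python3 p.py .473 -.1665 .006 68
```

```text
t 21.9 pos [ 0.4734 -0.1679  0.1511] psi 67.97 q6 -96.0 F [ 0.3  0.3 -0.2] T [-0.02 -0.03  0.03] open 0.0854
-> [ 0.473  -0.1665  0.006 ] 68.0 shift [0.0071 0.0005 0.3626] turn -0.03 unit -0.0004
```

Call:
{"fn": "move_arm", "kwargs": {
  "increments": [
    [[0.006, 0, 0.1], 0],
    [[0.006, 0, 0.2], 0],
    [[0.006, 0, 0.28], 0],
    [[0.006, 0, 0.33], 0],
    [[0.006, 0, 0.355], 0],
    [[0.006, 0, 0.362], 0],
    [[0.006, 0, 0.362], 0],
    [[0.006, 0, 0.362], 0]
  ]
}}

```text
clock: 22.7
eef_pos: [0.4748, -0.1679, 0.0079]
tool_rot: [[-0.927, 0.375, 0.018], [0.376, 0.927, -0.0], [-0.017, 0.006, -1.0]]
contact_force: [0.6, 0.1, -0.1]
opening: 0.0851
```

Call:
{"fn": "move_arm", "kwargs": {
  "increments": [
    [[0, 0, 0], 0],
    [[0, 0, 0], 0],
    [[0, 0, 0], 0],
    [[0, 0, 0], 0],
    [[0, 0, 0], 0],
    [[0, 0, 0], 0]
  ],
  "grip": 1
}}

```text
clock: 23.3
eef_pos: [0.4763, -0.1687, 0.0101]
tool_rot: [[-0.927, 0.375, 0.02], [0.375, 0.927, -0.002], [-0.02, 0.006, -1.0]]
contact_force: [-1.8, -0.7, 7.1]
opening: 0.0626
```

```bash
python3 p.py .473 -.1665 .006 68;python3 - <<'E'
from h import *
s=cam('scene')
im=s['color'][100:200,160:280][:,:,::-1];a=cv2.resize(im,None,fx=5,fy=5,interpolation=cv2.INTER_CUBIC)
cv2.imwrite('pics/l8.png',a)
E
```

```text
t 23.3 pos [ 0.4763 -0.1687  0.0101] psi 67.96 q6 -96.1 F [-1.8 -0.7  7.1] T [ 0.16  0.26 -0.  ] open 0.0626
-> [ 0.473  -0.1665  0.006 ] 68.0 shift [0.01  0.002 0.01 ] turn -0.04 unit -0.0005
```

View pics/l8.png

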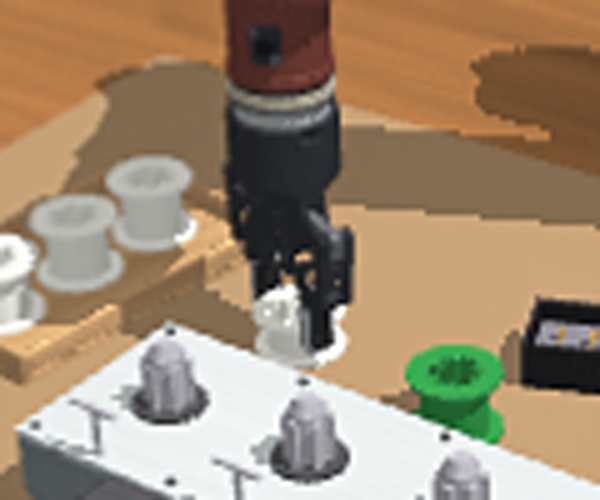

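Call:
{"fn": "move_arm", "kwargs": {
  "increments": [
    [[0, 0, -0.1], 0],
    [[0, 0, -0.2], 0],
    [[0, 0, -0.3], 0],
    [[0, 0, -0.4], 0],
    [[0, 0, -0.45], 0],
    [[0, 0, -0.45], 0],
    [[0, 0, -0.45], 0]
  ]
}}

```text
clock: 24.05
eef_pos: [0.4725, -0.1682, 0.19]
tool_rot: [[-0.927, 0.375, 0.021], [0.375, 0.927, -0.002], [-0.02, 0.006, -1.0]]
contact_force: [-0.4, 0.6, -0.7]
opening: 0.0626
```

```bash
python3 p.py .646 -.1324 .15 90
```

```text
t 24.1 pos [ 0.4725 -0.1682  0.19  ] psi 67.97 q6 -96.0 F [-0.4  0.6 -0.7] T [0.02 0.01 0.03] open 0.0626
-> [ 0.646  -0.1324  0.15  ] 90.0 shift [-0.3664  0.2451  0.1089] turn -22.03 unit -0.2448
```

Call:
{"fn": "move_arm", "kwargs": {
  "increments": [
    [[-0.366, 0.245, 0.05], -0.245],
    [[-0.366, 0.245, 0.05], -0.245],
    [[-0.366, 0.245, 0.05], -0.245],
    [[-0.366, 0.245, 0.05], -0.245],
    [[-0.366, 0.245, 0.109], -0.245],
    [[-0.366, 0.245, 0.109], -0.245],
    [[-0.366, 0.245, 0.109], -0.245],
    [[-0.366, 0.245, 0.109], -0.245],
    [[-0.366, 0.245, 0.109], -0.245]
  ]
}}

```text
clock: 24.95
eef_pos: [0.6459, -0.1328, 0.151]
tool_rot: [[-1.0, 0.0, 0.022], [0.0, 1.0, -0.003], [-0.022, -0.003, -1.0]]
contact_force: [0.7, 0.0, 0.4]
opening: 0.0624
```

```bash
python3 p.py .646 -.1324 .117 90;python3 - <<'E'
from h import *
s=cam('scene');c=cam('top')
im=s['color'][110:210,140:260][:,:,::-1];a=cv2.resize(im,None,fx=5,fy=5,interpolation=cv2.INTER_CUBIC)
cv2.imwrite('pics/l9.png',a)
im=c['color'][130:210,270:370][:,:,::-1];a=cv2.resize(im,None,fx=5,fy=5,interpolation=cv2.INTER_CUBIC)
cv2.imwrite('pics/t9.png',a)
E
```

```text
t 24.9 pos [ 0.6459 -0.1328  0.151 ] psi 89.98 q6 -107.9 F [0.7 0.  0.4] T [-0.    0.02  0.03] open 0.0624
-> [ 0.646  -0.1324  0.117 ] 90.0 shift [0.0016 0.0012 0.0849] turn -0.02 unit -0.0002
```

View pics/l9.png

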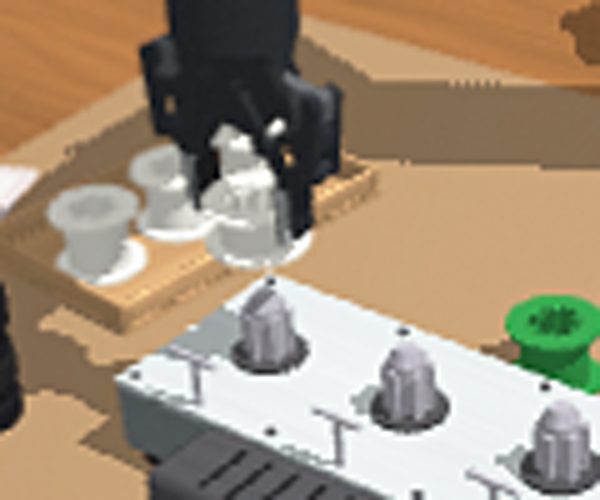

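View pics/t9.png

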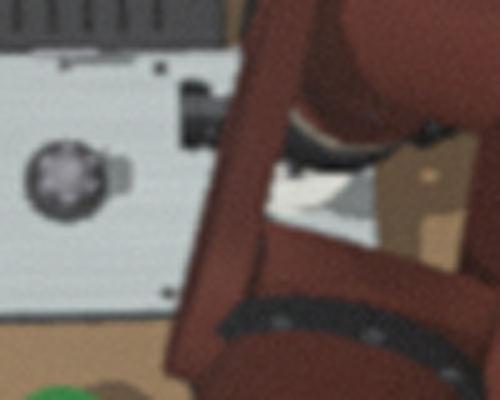

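Run:
```python
from h import *
s=cam('scene')
f=lambda x,y:(140+x/5-.4,110+y/5-.4)
for z in(.141,): print(onz(s,[f(258,237)],z))
for x in (.637,.641,.645):
  th=np.linspace(0,2*np.pi,72); P=np.c_[x+.032*np.cos(th),-.1328+.032*np.sin(th),0*th+.141]
  q=(proj(s,P)-[140,110])*5+2; print(x,q.min(0).round(),q.max(0).round())
```

```text
[[ 0.638368   -0.13659561  0.141     ]]
0.637 [211. 211.] [317. 266.]
0.641 [207. 214.] [313. 269.]
0.645 [202. 217.] [309. 272.]
```

Run:
```python
from h import *
s=cam('scene')
th=np.linspace(0,2*np.pi,72)
for x in (.639,.643,.647):
  for r,z in((.024,.064),(.0065,.106)):
    P=np.c_[x+r*np.cos(th),-.1325+r*np.sin(th),0*th+z]
    q=(proj(s,P)-[140,110])*5+2; print(x,r,q.min(0).round(),q.max(0).round())
a=cv2.resize(s['color'][162:190,180:208][:,:,::-1],(560,560),interpolation=cv2.INTER_CUBIC);cv2.imwrite('pics/sp1.png',a)
```

```text
0.639 0.024 [235. 324.] [312. 367.]
0.639 0.0065 [257. 283.] [278. 294.]
0.643 0.024 [231. 327.] [308. 370.]
0.643 0.0065 [253. 285.] [274. 297.]
0.647 0.024 [227. 330.] [304. 373.]
0.647 0.0065 [248. 288.] [270. 300.]
```

View pics/sp1.png

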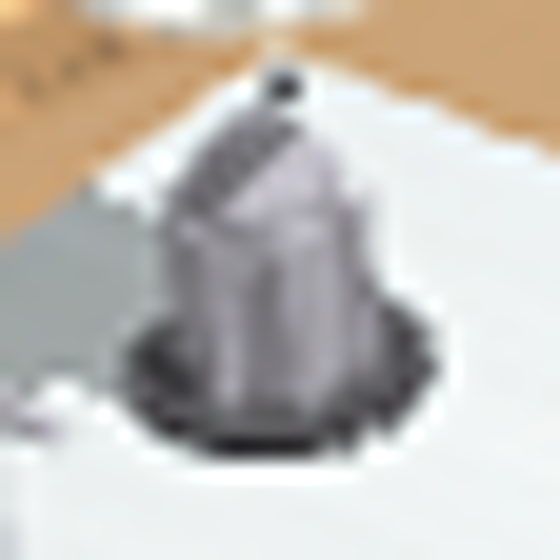

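The spool hangs over spindle 1. In the same view its centre is at x≈0.641 and the spindle's at x≈0.6435, so I'll shift +2.5 mm and lower it onto the cone.

Call:
{"fn": "move_arm", "kwargs": {
  "increments": [
    [[-0.006, 0.001, 0.03], 0],
    [[-0.006, 0.001, 0.06], 0],
    [[-0.005, 0.001, 0.08], 0],
    [[-0.005, 0.001, 0.09], 0],
    [[-0.005, 0.001, 0.1], 0],
    [[-0.005, 0.001, 0.108], 0],
    [[-0.005, 0.001, 0.115], 0],
    [[-0.005, 0.001, 0.12], 0],
    [[-0.005, 0.001, 0.12], 0]
  ]
}}

```text
clock: 26.05
eef_pos: [0.6487, -0.1322, 0.1026]
tool_rot: [[-1.0, 0.0, 0.021], [0.0, 1.0, -0.002], [-0.021, -0.002, -1.0]]
contact_force: [-0.4, 1.3, -0.8]
opening: 0.0628
```

```bash
python3 p.py .6485 -.1325 .074 90
```

```text
t 26.1 pos [ 0.6487 -0.1322  0.1026] psi 89.99 q6 -107.8 F [-0.4  1.3 -0.8] T [0.16 0.3  0.01] open 0.0628
-> [ 0.6485 -0.1325  0.074 ] 90.0 shift [ 0.002  -0.0007  0.0715] turn -0.01 unit -0.0001
```

Call:
{"fn": "move_arm", "kwargs": {
  "increments": [
    [[0, 0, 0.01], 0],
    [[0, 0, 0.02], 0],
    [[0, 0, 0.03], 0],
    [[0, 0, 0.03], 0]
  ]
}}

```text
clock: 26.45
eef_pos: [0.6486, -0.1321, 0.0895]
tool_rot: [[-1.0, 0.0, 0.021], [-0.0, 1.0, -0.002], [-0.021, -0.002, -1.0]]
contact_force: [-0.8, 0.7, -1.7]
opening: 0.0628
```

```bash
python3 p.py .6485 -.1325 .074 90
```

```text
t 26.4 pos [ 0.6486 -0.1321  0.0895] psi 90.0 q6 -107.8 F [-0.8  0.7 -1.7] T [ 0.13  0.13 -0.  ] open 0.0628
-> [ 0.6485 -0.1325  0.074 ] 90.0 shift [ 0.0009 -0.0008  0.0388] turn -0.0 unit -0.0
```

It is going down with almost no force, so either the teeth meshed at once or the spool is slipping in the grip. I'll continue to home and then look.

Call:
{"fn": "move_arm", "kwargs": {
  "increments": [
    [[0, 0, 0.012], 0],
    [[0, 0, 0.024], 0],
    [[0, 0, 0.034], 0],
    [[0, 0, 0.042], 0],
    [[0, 0, 0.046], 0],
    [[0, 0, 0.046], 0]
  ]
}}

```text
clock: 27.05
eef_pos: [0.6487, -0.1321, 0.0742]
tool_rot: [[-1.0, -0.0, 0.018], [-0.0, 1.0, -0.002], [-0.018, -0.002, -1.0]]
contact_force: [-9.3, 2.0, 14.7]
opening: 0.0623
```

```bash
python3 p.py .6485 -.1325 .074 90;python3 - <<'E'
from h import *
s=cam('scene')
im=s['color'][110:210,140:260][:,:,::-1];a=cv2.resize(im,None,fx=5,fy=5,interpolation=cv2.INTER_CUBIC)
cv2.imwrite('pics/l10.png',a)
E
```

```text
t 27.1 pos [ 0.6487 -0.1321  0.0742] psi 90.01 q6 -107.8 F [-9.3  2.  14.7] T [0.76 1.64 0.12] open 0.0623
-> [ 0.6485 -0.1325  0.074 ] 90.0 shift [ 0.0004 -0.0009  0.0004] turn 0.01 unit 0.0002
```

View pics/l10.png

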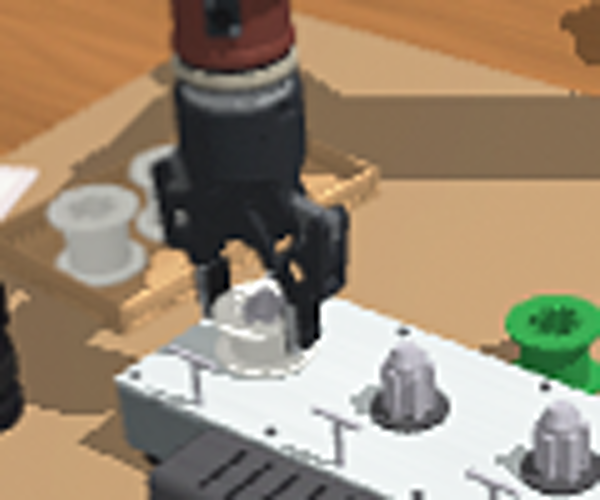

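It is home: TCP z is 0.074 as predicted, with 15 N on the plate and the cone tip showing above the flange. Releasing.

Call:
{"fn": "move_arm", "kwargs": {
  "increments": [
    [[0, 0, 0], 0],
    [[0, 0, 0], 0],
    [[0, 0, 0], 0],
    [[0, 0, 0], 0],
    [[0, 0, 0], 0],
    [[0, 0, -0.1], 0],
    [[0, 0, -0.2], 0],
    [[0, 0, -0.3], 0],
    [[0, 0, -0.32], 0],
    [[0, 0, -0.32], 0]
  ],
  "grip": -1
}}

```text
clock: 28.1
eef_pos: [0.648, -0.1325, 0.2051]
tool_rot: [[-1.0, -0.0, 0.024], [-0.0, 1.0, -0.003], [-0.024, -0.003, -1.0]]
contact_force: [-0.1, -0.1, -0.4]
opening: 0.0854
```

```bash
python3 - <<'E'
from h import *
s=cam('scene');c=cam('top')
im=s['color'][110:260,150:350][:,:,::-1];a=cv2.resize(im,None,fx=3.9,fy=3.9,interpolation=cv2.INTER_CUBIC)
cv2.imwrite('pics/l11.png',a)
g=c['color'].astype(int);m=((g.min(2)>130)&(g.max(2)-g.min(2)<40)).astype(np.uint8)
cn,_=cv2.findContours(m,0,2)
for k in cn:
    if 150<cv2.contourArea(k)<700: e=cv2.fitEllipse(k);print(np.round(e[0],1),np.round(e[1],1),onz(c,[e[0]],.03)[0].round(4))
u,v=226,238
cv2.imwrite('pics/lowL.png',cv2.resize(c['color'][v-20:v+20,u-20:u+20][:,:,::-1],(480,480),interpolation=cv2.INTER_CUBIC))
E
python3 p.py .4455 .1405 .15 99
```

```text
[400.4 246.3] [22.7 26.5] [ 0.4155 -0.3537  0.03  ]
[225.6 237.9] [22.8 23.1] [0.4454 0.1407 0.03  ]
[401.4 219.7] [22.7 26.4] [ 0.4907 -0.3604  0.03  ]
[402.4 193.4] [21.1 26.7] [ 0.566  -0.3671  0.03  ]
[290.1  56.9] [21.5 49.3] [ 0.9811 -0.053   0.03  ]
t 28.2 pos [ 0.6454 -0.1317  0.2005] psi 90.01 q6 -107.8 F [-1.3  0.6 -1. ] T [-0.02  0.05 -0.02] open 0.0856
-> [0.4455 0.1405 0.15  ] 99.0 shift [0.5016 0.6807 0.1175] turn -8.99 unit -0.0998
```

View pics/l11.png

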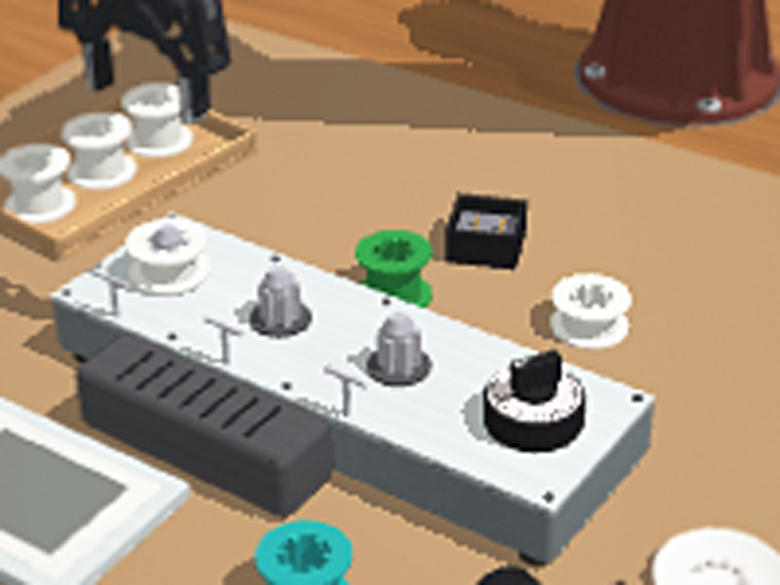

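View pics/lowL.png

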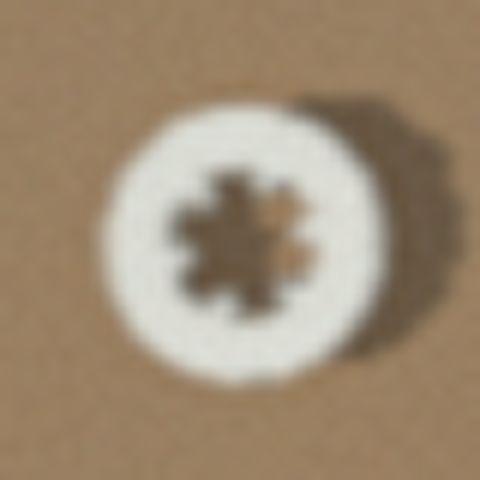

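Spindle 1's spool sits flat, with the tip showing at (168,237). Low L is at (0.4455, 0.1407), its bore gaps +9.5° off. Fetching it.

Call:
{"fn": "move_arm", "kwargs": {
  "increments": [
    [[0.508, 0.681, 0.04], -0.1],
    [[0.508, 0.681, 0.04], -0.1],
    [[0.508, 0.681, 0.04], -0.1],
    [[0.508, 0.681, 0.04], -0.1],
    [[0.508, 0.681, 0.04], -0.1],
    [[0.508, 0.681, 0.04], -0.1],
    [[0.508, 0.681, 0.12], -0.1],
    [[0.508, 0.681, 0.12], -0.1],
    [[0.508, 0.681, 0.12], -0.1],
    [[0.508, 0.681, 0.12], -0.1]
  ]
}}

```text
clock: 29.2
eef_pos: [0.4433, 0.14, 0.1484]
tool_rot: [[-0.988, -0.156, 0.016], [-0.156, 0.988, -0.001], [-0.015, -0.004, -1.0]]
contact_force: [-0.4, -0.4, 0.9]
opening: 0.0854
```

```bash
python3 p.py .4435 .1407 .006 99
```

```text
t 29.2 pos [0.4433 0.14   0.1484] psi 99.0 q6 -89.9 F [-0.4 -0.4  0.9] T [0.01 0.01 0.03] open 0.0854
-> [0.4435 0.1407 0.006 ] 99.0 shift [0.0046 0.0029 0.356 ] turn -0.0 unit -0.0
```

Call:
{"fn": "move_arm", "kwargs": {
  "increments": [
    [[0.006, 0.002, 0.1], 0],
    [[0.006, 0.002, 0.2], 0],
    [[0.006, 0.002, 0.28], 0],
    [[0.006, 0.002, 0.33], 0],
    [[0.006, 0.002, 0.35], 0],
    [[0.006, 0.002, 0.356], 0],
    [[0.006, 0.002, 0.356], 0],
    [[0.006, 0.002, 0.356], 0]
  ]
}}

```text
clock: 30.0
eef_pos: [0.4449, 0.1403, 0.0075]
tool_rot: [[-0.988, -0.156, 0.019], [-0.156, 0.988, -0.001], [-0.018, -0.004, -1.0]]
contact_force: [0.5, -0.0, 1.0]
opening: 0.0855
```

Call:
{"fn": "move_arm", "kwargs": {
  "increments": [
    [[0, 0, 0], 0],
    [[0, 0, 0], 0],
    [[0, 0, 0], 0],
    [[0, 0, 0], 0],
    [[0, 0, 0], 0],
    [[0, 0, 0], 0]
  ],
  "grip": 1
}}

```text
clock: 30.6
eef_pos: [0.4465, 0.1406, 0.0095]
tool_rot: [[-0.988, -0.156, 0.022], [-0.156, 0.988, -0.001], [-0.021, -0.004, -1.0]]
contact_force: [-2.1, -1.8, 7.6]
opening: 0.0627
```

Call:
{"fn": "move_arm", "kwargs": {
  "increments": [
    [[0, 0, -0.1], 0],
    [[0, 0, -0.2], 0],
    [[0, 0, -0.3], 0],
    [[0, 0, -0.4], 0],
    [[0, 0, -0.45], 0],
    [[0, 0, -0.45], 0],
    [[0, 0, -0.45], 0]
  ]
}}

```text
clock: 31.3
eef_pos: [0.4424, 0.1407, 0.1894]
tool_rot: [[-0.987, -0.156, 0.023], [-0.156, 0.988, -0.001], [-0.022, -0.004, -1.0]]
contact_force: [-0.8, -0.6, -1.7]
opening: 0.0628
```

```bash
python3 p.py .646 -.0225 .15 90
```

```text
t 31.3 pos [0.4424 0.1407 0.1894] psi 98.99 q6 -89.8 F [-0.8 -0.6 -1.7] T [-0.05  0.04 -0.03] open 0.0628
-> [ 0.646  -0.0225  0.15  ] 90.0 shift [-0.4367 -0.4821  0.1102] turn 8.99 unit 0.0999
```

Call:
{"fn": "move_arm", "kwargs": {
  "increments": [
    [[-0.437, -0.482, 0.03], 0.1],
    [[-0.437, -0.482, 0.03], 0.1],
    [[-0.437, -0.482, 0.03], 0.1],
    [[-0.437, -0.482, 0.03], 0.1],
    [[-0.437, -0.482, 0.05], 0.1],
    [[-0.437, -0.482, 0.08], 0.1],
    [[-0.437, -0.482, 0.11], 0.1],
    [[-0.437, -0.482, 0.11], 0.1],
    [[-0.437, -0.482, 0.11], 0.1],
    [[-0.437, -0.482, 0.11], 0.1]
  ]
}}

```text
clock: 32.3
eef_pos: [0.6454, -0.0213, 0.1503]
tool_rot: [[-1.0, -0.001, 0.022], [-0.001, 1.0, -0.0], [-0.022, -0.0, -1.0]]
contact_force: [0.6, 1.2, -0.5]
opening: 0.0624
```

```bash
python3 p.py .646 -.0225 .117 90;python3 - <<'E'
from h import *
s=cam('scene')
im=s['color'][110:210,170:290][:,:,::-1];a=cv2.resize(im,None,fx=5,fy=5,interpolation=cv2.INTER_CUBIC)
cv2.imwrite('pics/l12.png',a)
f=lambda P:((proj(s,P)-[170,110])*5+2)
th=np.linspace(0,2*np.pi,72)
for x in(.639,.643,.647):
  for r,z in((.032,.1405),(.024,.064)):
    q=f(np.c_[x+r*np.cos(th),-.0225+r*np.sin(th),0*th+z]);print(x,z,q.min(0).round(),q.max(0).round())
E
```

```text
t 32.3 pos [ 0.6454 -0.0213  0.1503] psi 90.07 q6 -98.3 F [ 0.6  1.2 -0.5] T [-0.03  0.01  0.01] open 0.0624
-> [ 0.646  -0.0225  0.117 ] 90.0 shift [ 0.0003 -0.003   0.0832] turn 0.07 unit 0.0008
0.639 0.1405 [200. 265.] [311. 325.]
0.639 0.064 [222. 379.] [302. 425.]
0.643 0.1405 [196. 268.] [307. 328.]
0.643 0.064 [218. 382.] [298. 428.]
0.647 0.1405 [191. 271.] [302. 331.]
0.647 0.064 [214. 385.] [294. 432.]
```

View pics/l12.png

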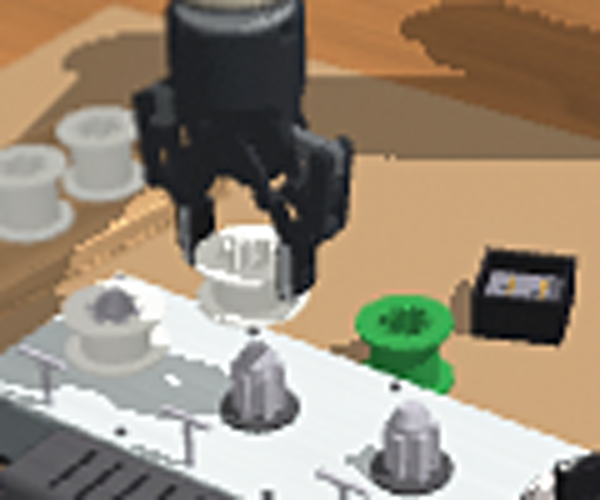

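The spool's ellipse gives x≈0.6415 and the plate x≈0.643. I'll shift +1.5 mm in x and -1.2 mm in y, then lower.

Call:
{"fn": "move_arm", "kwargs": {
  "increments": [
    [[-0.004, -0.003, 0.03], 0],
    [[-0.004, -0.003, 0.06], 0],
    [[-0.003, -0.003, 0.08], 0],
    [[-0.003, -0.003, 0.09], 0],
    [[-0.003, -0.003, 0.1], 0],
    [[-0.003, -0.003, 0.108], 0],
    [[-0.003, -0.003, 0.12], 0],
    [[-0.002, -0.003, 0.13], 0],
    [[-0.002, -0.003, 0.14], 0],
    [[-0.002, -0.003, 0.14], 0]
  ]
}}

```text
clock: 33.35
eef_pos: [0.6465, -0.022, 0.0937]
tool_rot: [[-1.0, -0.001, 0.02], [-0.001, 1.0, 0.0], [-0.02, 0.0, -1.0]]
contact_force: [-4.0, 2.8, -0.2]
opening: 0.0626
```

```bash
python3 p.py .647 -.0225 .0735 90
```

```text
t 33.4 pos [ 0.6465 -0.022   0.0937] psi 90.06 q6 -98.4 F [-4.   2.8 -0.2] T [ 0.45  0.72 -0.  ] open 0.0626
-> [ 0.647  -0.0225  0.0735] 90.0 shift [-0.0003 -0.0013  0.0505] turn 0.06 unit 0.0007
```

Call:
{"fn": "move_arm", "kwargs": {
  "increments": [
    [[0.003, 0.001, 0.012], 0],
    [[0.003, 0.001, 0.024], 0],
    [[0.003, 0.001, 0.036], 0],
    [[0.003, 0.001, 0.048], 0],
    [[0.003, 0.001, 0.056], 0],
    [[0.003, 0.001, 0.058], 0],
    [[0.003, 0.001, 0.058], 0]
  ]
}}

```text
clock: 34.05
eef_pos: [0.646, -0.0218, 0.0735]
tool_rot: [[-1.0, -0.001, 0.019], [-0.001, 1.0, -0.0], [-0.019, -0.0, -1.0]]
contact_force: [-8.8, 0.3, 14.0]
opening: 0.0624
```

```bash
python3 p.py .6425 .201 .2 90
```

```text
t 34.0 pos [ 0.646  -0.0218  0.0735] psi 90.08 q6 -98.4 F [-8.8  0.3 14. ] T [ 0.06  1.29 -0.04] open 0.0624
-> [0.6425 0.201  0.2   ] 90.0 shift [ 0.0019  0.5571 -0.3164] turn 0.08 unit 0.0009
```

Home at 0.0735, as predicted, with 14 N on the plate. Releasing and checking.

Call:
{"fn": "move_arm", "kwargs": {
  "increments": [
    [[0, 0, 0], 0],
    [[0, 0, 0], 0],
    [[0, 0, 0], 0],
    [[0, 0, 0], 0],
    [[0, 0, 0], 0],
    [[0, 0, -0.1], 0],
    [[0, 0, -0.2], 0],
    [[0, 0, -0.3], 0],
    [[0, 0, -0.32], 0],
    [[0, 0, -0.32], 0]
  ],
  "grip": -1
}}

```text
clock: 35.05
eef_pos: [0.6452, -0.0221, 0.2042]
tool_rot: [[-1.0, -0.001, 0.025], [-0.001, 1.0, -0.001], [-0.025, -0.001, -1.0]]
contact_force: [-0.3, -0.2, 0.6]
opening: 0.0852
```

```bash
python3 - <<'E'
from h import *
s=cam('scene');c=cam('top')
im=s['color'][110:260,150:350][:,:,::-1];a=cv2.resize(im,None,fx=3.9,fy=3.9,interpolation=cv2.INTER_CUBIC)
cv2.imwrite('pics/l13.png',a)
cv2.imwrite('pics/k13.png',cv2.resize(c['color'][148:186,182:222][:,:,::-1],(400,380),interpolation=cv2.INTER_CUBIC))
E
python3 p.py .6425 .201 .2 53
```

```text
t 35.1 pos [ 0.6425 -0.0217  0.1997] psi 90.08 q6 -98.4 F [1.  0.3 0. ] T [0.01 0.04 0.  ] open 0.0853
-> [0.6425 0.201  0.2   ] 53.0 shift [-0.0008  0.5569 -0.0007] turn 37.08 unit 0.412
```

View pics/l13.png

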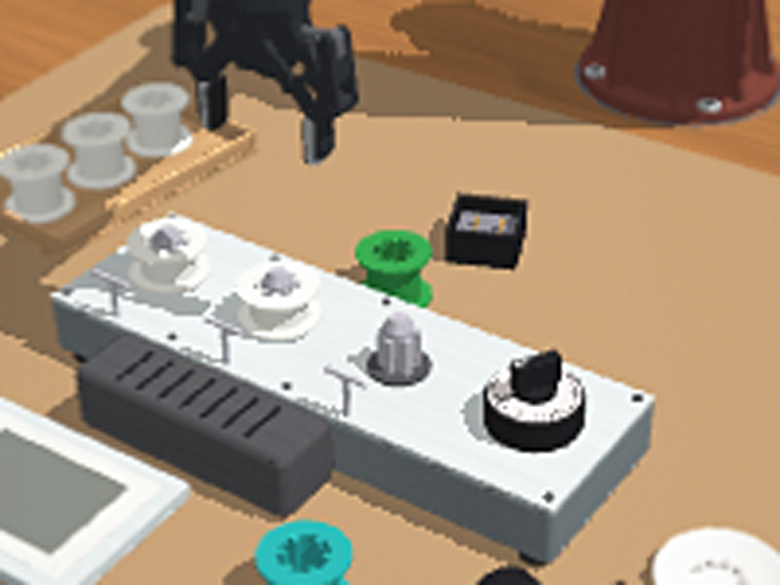

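Both low spools are home. Now the knob: I'll approach with the jaw at 53°, across the bar, which I measured at -37°.

Call:
{"fn": "move_arm", "kwargs": {
  "increments": [
    [[0, 0.559, 0], 0.412],
    [[0, 0.559, 0], 0.412],
    [[0, 0.559, 0], 0.412],
    [[0, 0.559, 0], 0.412],
    [[0, 0.559, 0], 0.412],
    [[0, 0.559, 0], 0.412],
    [[0, 0.559, 0.08], 0.412],
    [[0, 0.559, 0.12], 0.412],
    [[0, 0.559, 0.12], 0.412]
  ],
  "grip": 0
}}

```text
clock: 36.05
eef_pos: [0.6389, 0.2001, 0.1452]
tool_rot: [[-0.798, 0.602, 0.005], [0.602, 0.798, -0.002], [-0.006, 0.001, -1.0]]
contact_force: [-0.8, 0.1, 0.2]
opening: 0.043
```

```bash
python3 p.py .642 .202 .098 53;python3 - <<'E'
from h import *
s=cam('scene')
im=s['color'][130:240,240:340][:,:,::-1];a=cv2.resize(im,None,fx=5.4,fy=5.4,interpolation=cv2.INTER_CUBIC)
cv2.imwrite('pics/l14.png',a)
E
```

```text
t 36.0 pos [0.6389 0.2001 0.1452] psi 52.97 q6 -41.4 F [-0.8  0.1  0.2] T [ 0.03 -0.01 -0.02] open 0.043
-> [0.642 0.202 0.098] 53.0 shift [-0.0026  0.0084  0.1181] turn -0.03 unit -0.0004
```

View pics/l14.png

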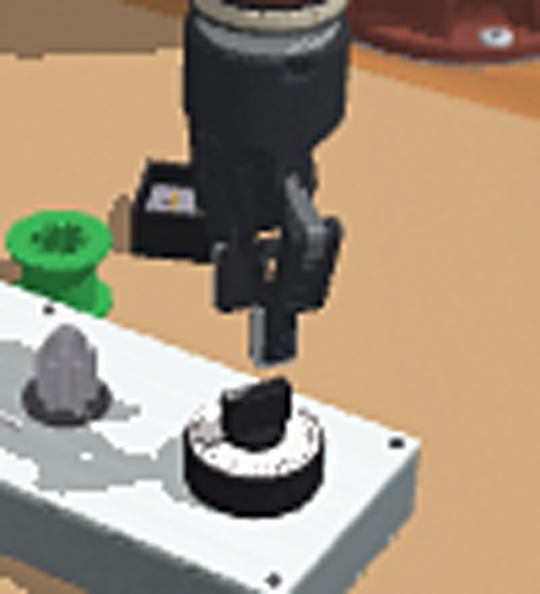

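Call:
{"fn": "move_arm", "kwargs": {
  "increments": [
    [[-0.003, 0.008, 0.04], 0],
    [[-0.003, 0.008, 0.08], 0],
    [[-0.003, 0.008, 0.105], 0],
    [[-0.003, 0.008, 0.116], 0],
    [[-0.003, 0.008, 0.116], 0],
    [[-0.003, 0.008, 0.116], 0]
  ]
}}

```text
clock: 36.7
eef_pos: [0.6443, 0.2022, 0.1018]
tool_rot: [[-0.798, 0.602, 0.01], [0.602, 0.798, -0.001], [-0.009, 0.005, -1.0]]
contact_force: [-0.1, 1.0, -0.5]
opening: 0.0429
```

Call:
{"fn": "move_arm", "kwargs": {
  "increments": [
    [[0, 0, 0], 0],
    [[0, 0, 0], 0],
    [[0, 0, 0], 0],
    [[0, 0, 0], 0],
    [[0, 0, 0], 0]
  ],
  "grip": 1,
  "grip_force": 30
}}

```text
clock: 37.2
eef_pos: [0.6436, 0.2008, 0.103]
tool_rot: [[-0.798, 0.602, 0.008], [0.602, 0.798, -0.004], [-0.009, 0.002, -1.0]]
contact_force: [-3.1, -4.0, 5.0]
opening: 0.011
```

```bash
python3 p.py .642 .202 .098 143
```

```text
t 37.2 pos [0.6436 0.2008 0.103 ] psi 52.98 q6 -41.3 F [-3.1 -4.   5. ] T [-0.66  0.64  0.02] open 0.011
-> [0.642 0.202 0.098] 143.0 shift [ 0.005  -0.0001  0.0125] turn -90.02 unit -1.0002
```

Call:
{"fn": "move_arm", "kwargs": {
  "increments": [
    [[0.002, 0, 0], -0.08],
    [[0.003, 0, 0], -0.17],
    [[0.003, 0, 0], -0.26],
    [[0.003, 0, 0], -0.35],
    [[0.003, 0, 0], -0.44],
    [[0.003, 0, 0], -0.53],
    [[0.003, 0, 0], -0.62],
    [[0.003, 0, 0], -0.71],
    [[0.003, 0, 0], -0.8],
    [[0.003, 0, 0], -0.8]
  ]
}}

```text
clock: 38.2
eef_pos: [0.6435, 0.2065, 0.1031]
tool_rot: [[-0.818, -0.575, 0.012], [-0.575, 0.818, 0.005], [-0.013, -0.003, -1.0]]
contact_force: [3.4, 11.1, -5.3]
opening: 0.0112
```

```bash
python3 p.py .642 .202 .098 143;python3 - <<'E'
from h import *
s=cam('scene')
im=s['color'][130:240,240:340][:,:,::-1];a=cv2.resize(im,None,fx=5.4,fy=5.4,interpolation=cv2.INTER_CUBIC)
cv2.imwrite('pics/l15.png',a)
E
```

```text
t 38.2 pos [0.6435 0.2065 0.1031] psi 125.07 q6 -113.4 F [ 3.4 11.1 -5.3] T [ 1.83 -0.46  0.  ] open 0.0112
-> [0.642 0.202 0.098] 143.0 shift [ 0.0097 -0.007   0.0128] turn -17.93 unit -0.1992
```

View pics/l15.png

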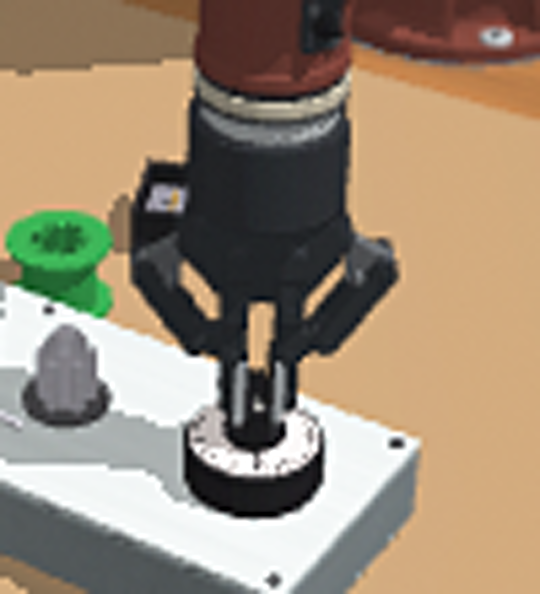

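The knob turned with the grip. Pad contacts place its axis near (0.640, 0.204). I'll continue about 23°, then regrasp.

Call:
{"fn": "move_arm", "kwargs": {
  "increments": [
    [[0.008, 0, 0], -0.09],
    [[0.01, -0.002, 0], -0.18],
    [[0.01, -0.004, 0], -0.25],
    [[0.01, -0.004, 0], -0.25],
    [[0.01, -0.004, 0], -0.25]
  ]
}}

```text
clock: 38.75
eef_pos: [0.642, 0.2077, 0.1032]
tool_rot: [[-0.538, -0.843, 0.016], [-0.843, 0.538, 0.014], [-0.02, -0.006, -1.0]]
contact_force: [5.1, 10.1, -5.0]
opening: 0.011
```

Call:
{"fn": "move_arm", "kwargs": {
  "increments": [
    [[0, 0, 0], 0],
    [[0, 0, 0], 0],
    [[0, 0, 0], 0],
    [[0, 0, -0.03], 0],
    [[0, 0, -0.07], 0],
    [[0, 0, -0.1], 0],
    [[0, 0, -0.1], 0]
  ],
  "grip": 0
}}

```text
clock: 39.45
eef_pos: [0.644, 0.2075, 0.1477]
tool_rot: [[-0.538, -0.843, 0.023], [-0.842, 0.539, 0.015], [-0.025, -0.011, -1.0]]
contact_force: [0.8, -0.3, 0.7]
opening: 0.0426
```

```bash
python3 p.py .640 .204 .14 -35;python3 - <<'E'
from h import *
s=cam('scene')
im=s['color'][130:240,240:340][:,:,::-1];a=cv2.resize(im,None,fx=5.4,fy=5.4,interpolation=cv2.INTER_CUBIC)
cv2.imwrite('pics/l16.png',a)
E
```

```text
t 39.5 pos [0.644  0.2075 0.1477] psi 147.41 q6 -136.0 F [ 0.8 -0.3  0.7] T [-0.02 -0.02  0.04] open 0.0426
-> [0.64  0.204 0.14 ] -35.0 shift [0.0133 0.004  0.0189] turn -177.59 unit -1.9732
```

View pics/l16.png

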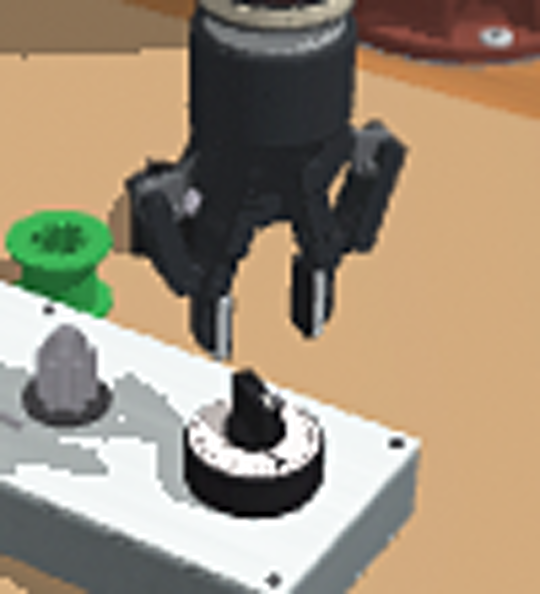

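The pointer is now at about +57°. I'll turn back by half a revolution for a second grasp.

Call:
{"fn": "move_arm", "kwargs": {
  "increments": [
    [[0.013, 0.004, 0], 0.99],
    [[0.013, 0.004, 0], 0.99],
    [[0.013, 0.004, 0], 0.99],
    [[0.013, 0.004, 0], 0.99],
    [[0.013, 0.004, 0], 0.99],
    [[0.013, 0.004, 0], 0.99],
    [[0.013, 0.004, 0], 0.99],
    [[0.013, 0.004, 0], 0.99],
    [[0.013, 0.004, 0], 0.99],
    [[0.013, 0.004, 0], 0.99]
  ]
}}

```text
clock: 40.5
eef_pos: [0.6385, 0.2037, 0.1453]
tool_rot: [[-0.876, 0.483, 0.019], [0.483, 0.876, 0.015], [-0.01, 0.022, -1.0]]
contact_force: [-0.8, -0.7, 0.6]
opening: 0.0428
```

```bash
python3 p.py .640 .204 .14 -32.6
```

```text
t 40.5 pos [0.6385 0.2037 0.1453] psi 61.14 q6 -50.0 F [-0.8 -0.7  0.6] T [ 0.04  0.03 -0.01] open 0.0428
-> [0.64  0.204 0.14 ] -32.6 shift [-0.0029  0.0022  0.0134] turn 93.74 unit 1.0415
```

Call:
{"fn": "move_arm", "kwargs": {
  "increments": [
    [[-0.003, 0.002, 0], 1.0],
    [[-0.003, 0.002, 0], 1.0],
    [[-0.003, 0.002, 0], 1.0],
    [[-0.003, 0.002, 0], 1.0],
    [[-0.003, 0.002, 0], 1.0],
    [[-0.003, 0.002, 0], 1.0],
    [[-0.003, 0.002, 0], 1.0],
    [[-0.003, 0.002, 0], 1.0],
    [[-0.003, 0.002, 0], 1.0],
    [[-0.003, 0.002, 0], 1.0]
  ]
}}

```text
clock: 41.5
eef_pos: [0.6394, 0.2037, 0.1447]
tool_rot: [[0.419, 0.908, 0.018], [0.908, -0.42, 0.014], [0.02, 0.01, -1.0]]
contact_force: [-0.1, -1.0, 0.5]
opening: 0.0425
```

```bash
python3 p.py .640 .204 .099 -32.6
```

```text
t 41.5 pos [0.6394 0.2037 0.1447] psi -24.82 q6 36.0 F [-0.1 -1.   0.5] T [-0.04 -0.   -0.  ] open 0.0425
-> [0.64  0.204 0.099] -32.6 shift [-0.001  -0.      0.1142] turn 7.78 unit 0.0865
```

Call:
{"fn": "move_arm", "kwargs": {
  "increments": [
    [[-0.001, 0, 0], 0.087],
    [[-0.001, 0, 0.04], 0.087],
    [[-0.001, 0, 0.08], 0.087],
    [[-0.001, 0, 0.105], 0.087],
    [[-0.001, 0, 0.116], 0.087],
    [[-0.001, 0, 0.12], 0.087],
    [[-0.001, 0, 0.12], 0.087],
    [[-0.001, 0, 0.12], 0.087]
  ]
}}

```text
clock: 42.3
eef_pos: [0.6407, 0.2041, 0.0975]
tool_rot: [[0.539, 0.842, 0.019], [0.842, -0.539, 0.014], [0.023, 0.008, -1.0]]
contact_force: [-0.2, -0.4, -0.7]
opening: 0.0428
```

Call:
{"fn": "move_arm", "kwargs": {
  "increments": [
    [[0, 0, 0], 0],
    [[0, 0, 0], 0],
    [[0, 0, 0], 0],
    [[0, 0, 0], 0],
    [[0, 0, 0], 0]
  ],
  "grip": 1
}}

```text
clock: 42.8
eef_pos: [0.6404, 0.2049, 0.0985]
tool_rot: [[0.539, 0.842, 0.019], [0.842, -0.539, 0.016], [0.023, 0.007, -1.0]]
contact_force: [-5.0, 1.4, 5.5]
opening: 0.0114
```

```bash
python3 p.py .640 .204 .099 90
```

```text
t 42.8 pos [0.6404 0.2049 0.0985] psi -32.63 q6 43.7 F [-5.   1.4  5.5] T [ 0.31  0.76 -0.01] open 0.0114
-> [0.64  0.204 0.099] 90.0 shift [-0.0023  0.0005 -0.0013] turn -122.63 unit -1.3625
```

Call:
{"fn": "move_arm", "kwargs": {
  "increments": [
    [[-0.002, 0, 0], -0.08],
    [[-0.002, 0, 0], -0.17],
    [[-0.002, 0, 0], -0.26],
    [[-0.002, 0, 0], -0.35],
    [[-0.002, 0, 0], -0.44],
    [[-0.002, 0, 0], -0.53],
    [[-0.002, 0, 0], -0.62],
    [[-0.002, 0, 0], -0.71],
    [[-0.002, 0, 0], -0.8],
    [[-0.002, 0, 0], -0.88]
  ]
}}

```text
clock: 43.8
eef_pos: [0.6387, 0.2047, 0.0985]
tool_rot: [[-0.73, 0.683, 0.015], [0.684, 0.73, 0.016], [-0.0, 0.022, -1.0]]
contact_force: [-3.1, 0.8, 3.2]
opening: 0.0112
```

```bash
python3 p.py .640 .204 .099 90
```

```text
t 43.8 pos [0.6387 0.2047 0.0985] psi 46.88 q6 -35.8 F [-3.1  0.8  3.2] T [ 0.25  0.94 -0.04] open 0.0112
-> [0.64  0.204 0.099] 90.0 shift [-0.0036  0.0011 -0.0013] turn -43.12 unit -0.4791
```

Call:
{"fn": "move_arm", "kwargs": {
  "increments": [
    [[-0.003, 0, 0], -0.08],
    [[-0.003, 0, 0], -0.16],
    [[-0.003, 0, 0], -0.24],
    [[-0.003, 0, 0], -0.32],
    [[-0.003, 0, 0], -0.38],
    [[-0.003, 0, 0], -0.42],
    [[-0.003, 0, 0], -0.45],
    [[-0.003, 0, 0], -0.48],
    [[-0.003, 0, 0], -0.5],
    [[-0.003, 0, 0], -0.5]
  ]
}}

```text
clock: 44.8
eef_pos: [0.6385, 0.2039, 0.0985]
tool_rot: [[-0.999, -0.031, 0.013], [-0.031, 0.999, 0.016], [-0.013, 0.016, -1.0]]
contact_force: [-5.2, 0.9, 4.5]
opening: 0.0114
```

```bash
python3 p.py .640 .204 .099 90
```

```text
t 44.8 pos [0.6385 0.2039 0.0985] psi 91.77 q6 -80.8 F [-5.2  0.9  4.5] T [ 0.03  1.04 -0.58] open 0.0114
-> [0.64  0.204 0.099] 90.0 shift [-0.0039  0.0003 -0.0013] turn 1.77 unit 0.0197
```

The vertical moment jumped to -0.58 N m, against 0.04 of friction, with the jaw at 91.8°, so this is the zero stop. Releasing and looking.

Call:
{"fn": "move_arm", "kwargs": {
  "increments": [
    [[0, 0, 0], 0],
    [[0, 0, 0], 0],
    [[0, 0, 0], 0],
    [[0, 0, 0], 0],
    [[0, 0, -0.05], 0],
    [[0, 0, -0.15], 0],
    [[0, 0, -0.25], 0],
    [[0.2, 0, -0.3], 0],
    [[0.4, 0, -0.3], 0],
    [[0.4, 0, -0.3], 0]
  ],
  "grip": 0
}}

```text
clock: 45.8
eef_pos: [0.4881, 0.1972, 0.2166]
tool_rot: [[-0.999, -0.031, 0.015], [-0.03, 0.999, 0.017], [-0.015, 0.016, -1.0]]
contact_force: [-0.3, 0.7, 0.3]
opening: 0.0426
```

```bash
python3 p.py
python3 - <<'E'
from h import *
s=cam('scene');c=cam('top')
im=s['color'][90:265,70:350][:,:,::-1];cv2.imwrite('pics/f1.png',cv2.resize(im,None,fx=2.8,fy=2.8,interpolation=cv2.INTER_CUBIC))
a=cv2.resize(c['color'][148:186,182:222][:,:,::-1],(400,380),interpolation=cv2.INTER_CUBIC)
b=cv2.resize(s['color'][192:230,268:308][:,:,::-1],(400,380),interpolation=cv2.INTER_CUBIC)
cv2.imwrite('pics/fk.png',np.hstack([a,b]))
im=c['color'][80:275,130:440][:,:,::-1];cv2.imwrite('pics/f2.png',cv2.resize(im,None,fx=2.5,fy=2.5,interpolation=cv2.INTER_CUBIC))
g=c['color'].astype(int)
E
```

```text
t 45.8 pos [0.4881 0.1972 0.2166] psi 91.75 q6 -78.0 F [-0.3  0.7  0.3] T [-0.02  0.03  0.04] open 0.0426
```

View pics/f1.png

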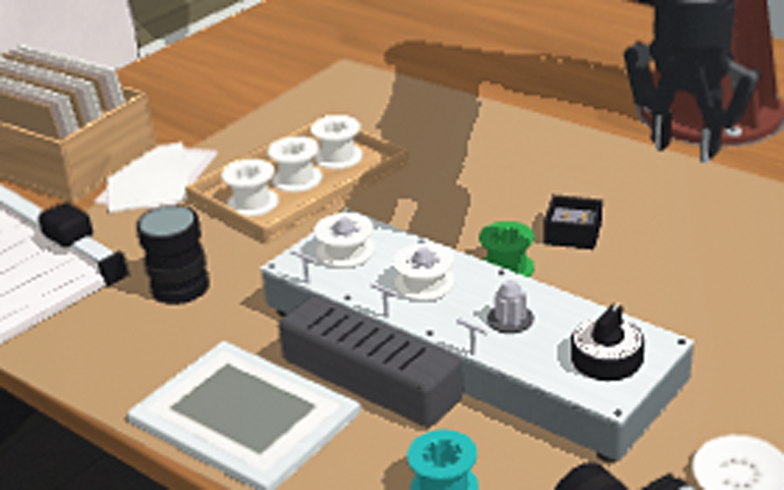

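View pics/fk.png

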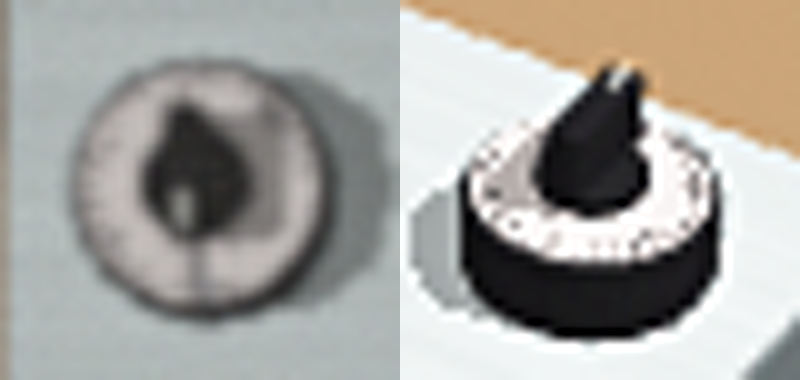

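View pics/f2.png

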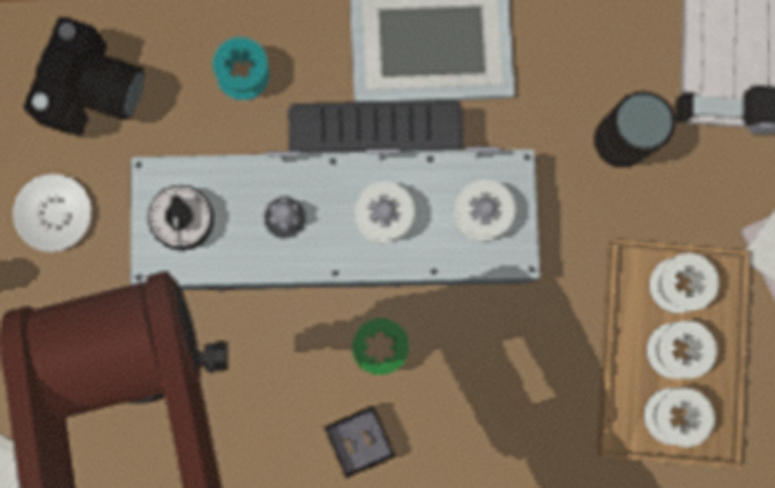

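The knob's pointer now faces -x, at (182,205). Two low spools are on spindles 1 and 2, three tall ones are in the tray, and the bystanders are in place. A final numerical check in both views, then hand in.

```bash
python3 p.py
python3 - <<'E'
from h import *
s=cam('scene');c=cam('top')
T=lambda p:np.array(p)/2.5+[130,80]-.3
S=lambda p:np.array(p)/2.8+[70,90]-.3
for n,a,b in(('low1',(485,210),(343,234)),('low2',(385,211),(422,268)),('tallA',(688,282),(248,174)),('tallB',(686,349),(294,152)),('tallC',(683,416),(336,128))):
    P,g=tri(c,T(a),s,S(b)); q=''
    if n[0]=='t':
        d=P[:2]-[.4907,-.3598];t=np.radians(-5.2);q=(np.array([[np.cos(t),np.sin(t)],[-np.sin(t),np.cos(t)]])@d).round(4)
    print(n,P.round(4),round(g,4),q)
a=ctrl.read_state(); print(a['qd'].round(2))
E
```

```text
t 45.9 pos [0.4806 0.1966 0.2126] psi 91.88 q6 -78.1 F [ 0.5 -0.2 -0.4] T [-0.05 -0.    0.02] open 0.0427
low1 [ 0.6448 -0.134   0.0866] 0.0009 
low2 [ 0.6452 -0.0237  0.0838] 0.0017 
tallA [ 0.566  -0.367   0.0497] 0.0016 [ 0.0756 -0.0004]
tallB [ 0.49   -0.3606  0.0477] 0.0034 [-0.0006 -0.0009]
tallC [ 0.416  -0.3524  0.0518] 0.0024 [-0.0751  0.0006]
[-0.74  2.46 -4.82 -0.02 -0.55  0.12]
```

Call:
{"fn": "move_arm", "kwargs": {
  "increments": [
    [[0, 0, 0], 0],
    [[0, 0, 0], 0],
    [[0, 0, 0], 0],
    [[0, 0, 0], 0],
    [[0, 0, 0], 0]
  ]
}}

```text
clock: 46.5
eef_pos: [0.4884, 0.1973, 0.2155]
tool_rot: [[-0.999, -0.032, 0.014], [-0.031, 0.999, 0.016], [-0.014, 0.016, -1.0]]
contact_force: [-0.5, 0.6, -0.5]
opening: 0.0425
```

```bash
python3 -c "
from plant import ctrl
print(ctrl.sign_off())"
```

```text
the job is handed in; nothing more can be done
None
```

The changeover is finished and handed in at 46.5 s on the robot's clock. No verdict came back.

- **Tall spools:** All three stand upright in the tray, each within about 1 mm of its slot. The slots are 75 mm apart along the tray.
- **Low spools:** Two were present, one of which was knocked about 4 cm aside mid-run and re-measured. They are on spindles 1 and 2. The teeth meshed without rocking, and each was pressed home at the expected height with about 14 N. Spindle 3 is empty.
- **Counter knob:** I turned it back in two grasps until the moment jumped to 0.58 N m at the stop. The pointer now faces the winder's front (-x).
- **Everything else:** In the last pictures the lens, ring box and dish stood in place, as did the green and turquoise look-alikes. The perfume bottle was outside those crops, but the arm never went near it.

**Disagreement:** The last two-view check put the low spools' tops at 84–87 mm, where 94 mm is expected. I picked those pixels by eye, and a spool cannot sit below the plate. An unmeshed spool would read about 124 mm, so I took both as home, as the gripper height and the force at release also showed.

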